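Load the leak tester's hook-pulled tray with capped jars

ROBOT

A 6-joint arm with a two-finger parallel gripper is mounted at the origin on the work surface. World frame = base frame: x ahead of the robot, y to its left, z up, the work surface at z = 0. Lengths are in m, angles in rad, forces in N, time in s.
With the tool pointing down it reaches from about 0.35 to 0.725 m from the base axis. Payload 4.3 kg.
Tool frame: the origin (TCP) lies midway between the tips of the shut fingers; the grasp point (between the pads) lies 19 mm behind it; z points along the fingers, y is the line along which they close (so a half turn about z gives the same grasp; the last joint's range is limited). The gripper opens to 85 mm and grips with 20 to 120 N. Pads are 22 mm wide; open, the fingers measure 114 mm over their backs; the gripper's body (76 mm by 85 mm) begins 54 mm behind the grasp point. The pads swing forward as they close: fully open they stand 13 mm farther back than shut.
Start: joints at [-1.323, 0.377, 0.081, 1.274, 0, 1.46], TCP at [0.201, -0.539, 0.231] pointing down, gripper open.
Joint ranges: [-2.72, 2.72], [-0.84, 1.66], [-1.02, 1.22], [-1.77, 2.12], [-1.37, 1.28], [-3.14, 3.14]. Speed limits (rad/s): [2.57, 2.57, 3.14, 3.14, 3.14, 3.14].

INTERFACE

Orientations are given as a 3x3 rotation matrix whose columns are the frame's x, y, z axes.
In Python, from plant import monitor, get_image, camera_model, arm gives the robot as it stands.
- The arm moves only by the tool play_rows, never from a script. Its arguments are lists of equal length, an entry for each row: "dr": the turn, a rotation vector about the tool's x, y, z in degrees, a list of three; "linear": the shift along the tool's x, y, z in mm, a list of three; "grip": the finger opening in mm, from 0 to 85.4. In form: {"dr": [[rx, ry, rz], ...], "linear": [[tx, ty, tz], ...], "grip": [grip, ...]}. A call has exactly 10 rows; each row is the pose to reach, as a shift and turn from the pose commanded when the call began, along the tool's axes at that moment; what a row does not reach only later rows make up. A row lasts 1/12 s, in which the tool goes at most 41.7 mm and 7.16 degrees, less where a joint would pass 70% of its speed; a pose out of reach is approached as far as the arm can. A call with a gripper value outside its range is refused whole. The fingers move at their own pace and stop on an object; the grip force is fixed at half the most. Time passes only in rows, so rows that repeat a pose let the fingers close, or fill a call up. It gives the time, the measured TCP pose, the force, the opening and the grip force at its end, in the units of the state.
- monitor.read_state(): the state, without advancing time (a new reading comes with each control period).
- get_image(name): name is "scene" or "side" or "wrist"; returns (picture, depth): 480x640x3 uint8, red, green, blue; 480x640 float32, m along the optical axis (not along the pixel's ray), 0 where there is no reading.
- camera_model(name): a dict with "fx", "fy", "cx", "cy" (pixels), "xyz" and "orientation" of the camera in the world; the wrist camera has in their place "T_tool_cam" (4x4, takes a point from camera to tool coordinates, whose origin is the TCP and whose axes are the flange's). Camera axes: x right, y up, looking along -z (the intrinsics and any distortion apply to the point x, -y, -z); pixel columns grow to the right and rows downward; lengths in m; the calibration is good to about 2 mm. A picture is of the moment at which its call begins: read the wrist's pose just before it. camera_model takes no time and is no camera call.
- arm.job_done(): hands the job in; it is judged then, once.
The state is a dict: "time": time; "joint_positions": joint angles; "qd": joint speeds; "joint_torque": joint torques, N m; "position": TCP position; "tool_rot": TCP orientation; "contact_force": force on the tool from outside, world axes, zero at the start; "torque": the same for the moment, N m; "finger_gap": finger opening in m; "grasp_force": force on a finger pad.
Only numpy, scipy, OpenCV 4.12 (cv2) and the standard library are available. Lean on these libraries where they do the work, as an engineer would, in place of code of your own. Each camera call takes 0.05 s, during which the arm holds its last target. There are 200 camera calls.

TASK

Using the standing pull hook in the tray tab's finger hole, pull the leak tester's tray all the way out, then stand the hook back on its rubber mat and let go of it. Then stand every jar upright on the tray floor, one to a bay, with its cap pressed fully home (an open cap fouls the tester's roof), and finally push the loaded tray fully home. Leave the weight, the tape roll and the blue box alone.

Things in the scene. Friction and masses are not known exactly. Their poses are not given: they have to be found in the camera images.
- tester: Leak tester: a low white fixed cabinet, 170 deep (x) x 190 wide (y) x 86 high, top closed, front open. Origin: centre of its underside; its open front is the plane x = -80 mm in its own frame (faces -x, roughly towards the robot). Its roof's underside is 80 above the bench. The sliding tray comes out of the front; the tester carries the tray.
- tray (a joint): How far the aluminium sample tray is pulled out of the tester along the tester's own -x: 0 = fully home, 0.14 m = out against its stop. Sliding friction about 1.5 N; it stays where it is left. It starts 0 to 12 mm out.
- tray_hole (a point): Centre of the finger hole, at the top face of the tray's pull tab (moves with the tray). The tab is a level steel plate 44 (x) x 50 (y) x 8 thick, top face 50 above the bench, sticking out forward from the tray's front panel; the hole is round, 20 across, straight down through it, open below, its centre 24 in front of the panel's face and 20 behind the tab's front edge.
- tray_floor (a point): Middle of the four bays, on top of the tray floor (12 above the bench; moves with the tray); axes as the tester's. Bays 2 by 2, each 58 (x) x 66 (y), room for one jar, pitch 62 in x and 80 in y, ribs between 10 high (4 wide across x, 14 wide along the middle); outer rim 12 high, front panel 38 above the floor. Tray fully out: the rear bays' middle is 42 in front of the tester.
- bay0 (a point): Centre of the front left bay, on the tray floor (moves with the tray; front = towards -x of the tester, left = +y).
- bay1 (a point): Centre of the front right bay, on the tray floor (moves with the tray; front = towards -x of the tester, left = +y).
- bay2 (a point): Centre of the rear left bay, on the tray floor (moves with the tray; front = towards -x of the tester, left = +y).
- bay3 (a point): Centre of the rear right bay, on the tray floor (moves with the tray; front = towards -x of the tester, left = +y).
- hookmat: Black rubber mat, 130 x 110, 1 thick, look only (things stand at bench height), the hook's parking place. Origin: the parking point, 10 mm from the mat's middle along its -x, at bench height.
- hook: Pull hook that stands by itself: square steel foot 56 x 56 x 10, above it a white upright handle 34 (x) x 24 (y), from 10 to 66 high; from the handle a steel rod of 8 diameter runs out along +x at 50 high and at x = 60 turns straight down, ending 17 above the underside. Origin: centre of the foot's underside. 0.28 kg, centre of mass near the handle.
- hook_tip (a point): Lower end of the hook's down-turned rod (8 diameter): 60 mm along the hook's x, 17 above its underside.
- jarmat: White paper sheet, 220 x 220, on which the jars stand at first; look only (jars stand at bench height). Origin: its centre.
- jar0: Specimen jar, may be absent: weighted round steel foot 42 diameter, 8 high, then a white cylinder 36 diameter up to 44 high, then a 26 diameter neck, with a grey cap 34 diameter, 15 thick on top. Origin: centre of its underside, z up. Height to the cap's top 68 with the cap up, 60 with the cap home. 0.09 to 0.19 kg, the weight low in the foot.
- jar0_cap (a joint): How far this jar's cap is pressed down: starts at 0 to 0.002 m (up, the neck showing), 0.008 m = fully home. Tight fit: takes about 5 N to slide, stays where it is left.
- jar1: Specimen jar, may be absent: weighted round steel foot 42 diameter, 8 high, then a white cylinder 36 diameter up to 44 high, then a 26 diameter neck, with a grey cap 34 diameter, 15 thick on top. Origin: centre of its underside, z up. Height to the cap's top 68 with the cap up, 60 with the cap home. 0.09 to 0.19 kg, the weight low in the foot.
- jar1_cap (a joint): How far this jar's cap is pressed down: starts at 0 to 0.002 m (up, the neck showing), 0.008 m = fully home. Tight fit: takes about 5 N to slide, stays where it is left.
- jar2: Specimen jar, may be absent: weighted round steel foot 42 diameter, 8 high, then a white cylinder 36 diameter up to 44 high, then a 26 diameter neck, with a grey cap 34 diameter, 15 thick on top. Origin: centre of its underside, z up. Height to the cap's top 68 with the cap up, 60 with the cap home. 0.09 to 0.19 kg, the weight low in the foot.
- jar2_cap (a joint): How far this jar's cap is pressed down: starts at 0 to 0.002 m (up, the neck showing), 0.008 m = fully home. Tight fit: takes about 5 N to slide, stays where it is left.
- jar3: Specimen jar, may be absent: weighted round steel foot 42 diameter, 8 high, then a white cylinder 36 diameter up to 44 high, then a 26 diameter neck, with a grey cap 34 diameter, 15 thick on top. Origin: centre of its underside, z up. Height to the cap's top 68 with the cap up, 60 with the cap home. 0.09 to 0.19 kg, the weight low in the foot.
- jar3_cap (a joint): How far this jar's cap is pressed down: starts at 0 to 0.002 m (up, the neck showing), 0.008 m = fully home. Tight fit: takes about 5 N to slide, stays where it is left.
- weight: Bystander: brass calibration weight, 40 diameter, 55 high. Origin: centre of its underside.
- taperoll: Bystander: clear roll of tape, 70 outside, 22 high, lying flat. Origin: centre of its underside.
- cliptray: Bystander: small blue open box, 90 x 70 x 25. Origin: centre of its underside.
Mind the look-alikes: they are no part of the job. Leave any purple look-alike of the jar2 alone.

How it is judged:
On the way, in this order (a step that is already met when the one before it is completed fails the run):
1. the tray is drawn out past 60 mm by the hook, the fingers not touching the tester or tray (value of joint tray above 0.06 m and contact force between hook and tester above 0.2 N and contact force between the fingers and tester below 0.3 N), for 0.1 s.
2. the tray is out (more than 125 mm) and the hook stands released on its mat (value of joint tray above 0.125 m and horizontal distance between hook and hookmat below 0.045 m and height (world z) of hook below 0.005 m and angle between hook's own z axis and vertical below 0.1 rad and contact force between the fingers and hook below 0.1 N), for 0.2 s.
3. with the tray still out (more than 100 mm), every jar stands in the tray with its cap home (value of joint tray above 0.1 m and x of jar0 in the frame of tray_floor between -0.06 and 0.06 m and y of jar0 in the frame of tray_floor between -0.075 and 0.075 m and z of jar0 in the frame of tray_floor between -0.004 and 0.004 m and angle between each of jar0, jar1, jar2, jar3's own z axis and vertical below 0.1 rad and value of joint each of jar0_cap, jar1_cap, jar2_cap, jar3_cap above 0.0065 m and linear speed of each of jar0, jar1, jar2, jar3 below 0.03 m/s and x of jar1 in the frame of tray_floor between -0.06 and 0.06 m and y of jar1 in the frame of tray_floor between -0.075 and 0.075 m and z of jar1 in the frame of tray_floor between -0.004 and 0.004 m and x of jar2 in the frame of tray_floor between -0.06 and 0.06 m and y of jar2 in the frame of tray_floor between -0.075 and 0.075 m and z of jar2 in the frame of tray_floor between -0.004 and 0.004 m and x of jar3 in the frame of tray_floor between -0.06 and 0.06 m and y of jar3 in the frame of tray_floor between -0.075 and 0.075 m and z of jar3 in the frame of tray_floor between -0.004 and 0.004 m), for 0.2 s.
At the end, for the whole second after the job is handed in: Tray home within 5 mm and at rest; every jar present flat on the tray floor within its bays (base within 4 mm of the floor, tilt under 0.1 rad), cap pressed at least 6.5 of 8 mm; hook standing upright, released, within 45 mm of its parking point (value of joint tray below 0.005 m and velocity of joint tray below 0.01 m/s and x of jar0 in the frame of tray_floor between -0.06 and 0.06 m and y of jar0 in the frame of tray_floor between -0.075 and 0.075 m and z of jar0 in the frame of tray_floor between -0.004 and 0.004 m and angle between each of jar0, jar1, jar2, jar3, hook's own z axis and vertical below 0.1 rad and value of joint each of jar0_cap, jar1_cap, jar2_cap, jar3_cap above 0.0065 m and linear speed of each of jar0, jar1, jar2, jar3 below 0.03 m/s and x of jar1 in the frame of tray_floor between -0.06 and 0.06 m and y of jar1 in the frame of tray_floor between -0.075 and 0.075 m and z of jar1 in the frame of tray_floor between -0.004 and 0.004 m and x of jar2 in the frame of tray_floor between -0.06 and 0.06 m and y of jar2 in the frame of tray_floor between -0.075 and 0.075 m and z of jar2 in the frame of tray_floor between -0.004 and 0.004 m and x of jar3 in the frame of tray_floor between -0.06 and 0.06 m and y of jar3 in the frame of tray_floor between -0.075 and 0.075 m and z of jar3 in the frame of tray_floor between -0.004 and 0.004 m and horizontal distance between hook and hookmat below 0.045 m and height (world z) of hook below 0.005 m and contact force between the fingers and hook below 0.1 N); the robot touches nothing.
It fails at once if the brass weight is moved more than 30 mm (distance of weight from where it was at the start of the episode above 0.03 m).
It fails at once if the tape roll is moved more than 30 mm (distance of taperoll from where it was at the start of the episode above 0.03 m).
It fails at once if the blue box is moved more than 30 mm (distance of cliptray from where it was at the start of the episode above 0.03 m).
Of jar0, jar1, jar2, jar3 only 2 to 4 are there at a start; the rules pass over those that are not, and their reading is None.
At some moment in a run one of jar0, jar1, jar2, jar3, hook may be knocked a few centimetres aside while the robot is not near it.
It also fails if it takes over 210 s, if anything falls off the work surface, if the arm or the gripper's body presses on something with over 40 N, if the wrist force passes 120 N, or if a joint passes its speed limit or range.

## Working session

There is one attempt and no reset: what is moved stays moved. The work goes in short steps, Python scripts to look and compute and a tool call to move; the robot and the scene stay as the last step left them, time stands still between calls to the robot, and variables do not carry over. Pictures are saved under pics/ and viewed, at most 14 in all, crops included, and the job is handed in when it is done.

Besides the shell and the picture viewer there is one more tool, called after "Emit:" as name(argument=value, ...), one argument or row to a line, values as JSON. play_rows: Moves the arm, as the interface text tells. Its arguments: {"type":"object","properties":{"dr":{"type":"array"},"linear":{"type":"array"},"grip":{"type":"array"}},"required":["dr","linear","grip"]}

```bash
mkdir -p pics; ls
cat > h.py <<'E'
import numpy as np, cv2
from plant import monitor, get_image, camera_model, arm
def st(): return monitor.read_state()
def cam(name):
    m=camera_model(name)
    if name=='wrist':
        s=st(); T=np.eye(4); T[:3,:3]=np.array(s['tool_rot']); T[:3,3]=s['position']
        T=T@np.array(m['T_tool_cam'])
    else:
        T=np.eye(4); T[:3,:3]=np.array(m['orientation']); T[:3,3]=m['xyz']
    return m,T
def grab(name,f=None):
    mt=cam(name); im,d=get_image(name)
    if f: cv2.imwrite('pics/'+f,im[:,:,::-1])
    return im,d,mt
def ray(mt,u,v,z):
    m,T=mt
    d=T[:3,:3]@np.array([(u-m['cx'])/m['fx'],-(v-m['cy'])/m['fy'],-1]); o=T[:3,3]
    return o+d*(z-o[2])/d[2]
def cloud(mt,d):
    m,T=mt; v,u=np.mgrid[:480,:640]
    P=np.stack([(u-m['cx'])/m['fx']*d,-(v-m['cy'])/m['fy']*d,-d],-1)
    return P@T[:3,:3].T+T[:3,3]
def proj(mt,p):
    m,T=mt; q=T[:3,:3].T@(np.array(p)-T[:3,3]); return m['cx']-m['fx']*q[0]/q[2], m['cy']+m['fy']*q[1]/q[2]
E
python3 - <<'E'
from h import *
for n in ['scene','side','wrist']:
    im,d,mt=grab(n,n+'0.png'); m,T=mt; print(n,{k:v for k,v in m.items() if k not in('orientation',)},T.round(3).tolist(),(d>0).mean())
s=st();print(s)
E
```

```text
pics
scene {'fx': 570.0280686699651, 'fy': 570.0280686699651, 'cx': 315.76007069727865, 'cy': 240.20178685185857, 'xyz': array([ 1.10493018, -0.4620645 ,  1.21847616])} [[0.71, -0.606, 0.359, 1.105], [0.704, 0.602, -0.376, -0.462], [0.012, 0.52, 0.854, 1.218], [0.0, 0.0, 0.0, 1.0]] 0.995947265625
side {'fx': 513.2480589678322, 'fy': 513.2480589678322, 'cx': 328.0292510166311, 'cy': 237.12155012596267, 'xyz': array([0.18761621, 0.76274441, 0.67985905])} [[-0.842, 0.335, -0.423, 0.188], [-0.539, -0.496, 0.681, 0.763], [0.018, 0.801, 0.598, 0.68], [0.0, 0.0, 0.0, 1.0]] 0.996015625
wrist {'fx': 398.03488588411835, 'fy': 398.03488588411835, 'cx': 320.17803467799104, 'cy': 235.28432440511494, 'T_tool_cam': array([[-7.26549120e-04,  9.62287706e-01,  2.72032799e-01,
         6.78395770e-02],
       [ 9.99999322e-01,  4.51691946e-04,  1.07299937e-03,
         7.27955595e-04],
       [ 9.09659074e-04,  2.72033395e-01, -9.62287382e-01,
        -1.42482458e-01],
       [ 0.00000000e+00,  0.00000000e+00,  0.00000000e+00,
         1.00000000e+00]])} [[0.35, 0.901, 0.256, 0.265], [-0.937, 0.337, 0.
[... 201 characters left out ...]
   7.02328458e-06,  1.46053220e+00]), 'qd': array([ 0.00190388, -0.00213678,  0.00609537,  0.00054013, -0.00132144,
        0.00040374]), 'joint_torque': array([ 2.84743466e-03, -4.64033961e+01,  2.70170796e+01,  1.37464740e-02,
       -2.57828215e-04, -1.75994664e-06]), 'position': array([ 0.201262  , -0.53812105,  0.23058305]), 'tool_rot': array([[ 9.36683655e-01,  3.50176519e-01, -3.67549251e-04],
       [ 3.50176668e-01, -9.36682497e-01,  1.48329551e-03],
       [ 1.75138307e-04, -1.51808583e-03, -9.99998832e-01]]), 'contact_force': array([0.15867946, 0.81871473, 0.61798809]), 'torque': array([-0.00610388, -0.00137862,  0.00162048]), 'grasp_force': 0.0, 'finger_gap': 0.08489795465957317}
```

View pics/scene0.png

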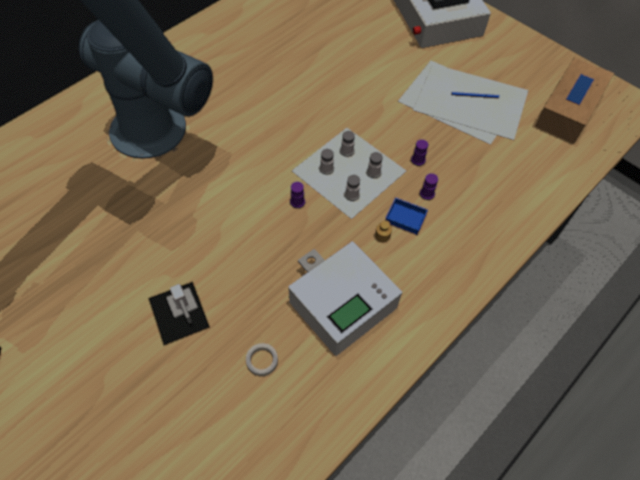

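View pics/side0.png

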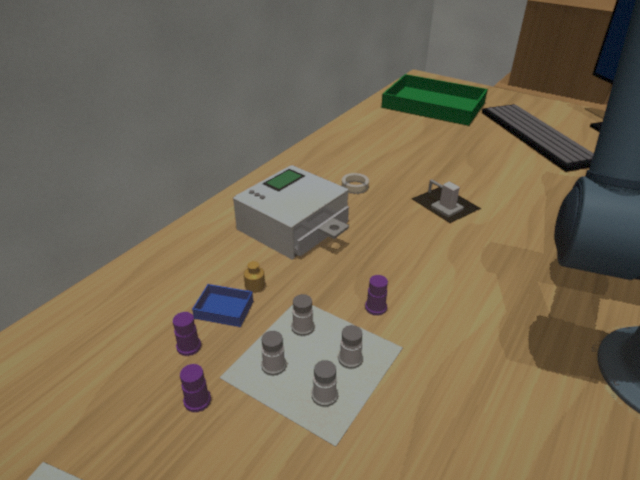

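The scene view shows the hook on its mat at about (180,305) and the tester at (345,295) with its tab at (312,262). Four grey-capped jars stand on the paper at (347,143), (327,160), (375,164) and (352,187). There are three purple look-alikes, plus the weight, tape and blue box. I'll measure these next.

```bash
cat > m0.py <<'E'
from h import *
def comps(mask,n=30):
    k,l,s,c=cv2.connectedComponentsWithStats(mask.astype(np.uint8)); return [l==i for i in range(1,k) if s[i,4]>n]
for name in ['scene','side']:
    im,d,mt=grab(name); P=cloud(mt,d); hsv=cv2.cvtColor(im,cv2.COLOR_RGB2HSV)
    reg=(P[...,0]>.2)&(P[...,0]<.9)&(P[...,1]>-.62)&(P[...,1]<.5)&(d>0)
    print(name)
    for c in comps(reg&(P[...,2]>.08)&(P[...,2]<.092),300):
        r=cv2.minAreaRect(P[c][:,:2].astype(np.float32)*1000); print('tester',np.round(cv2.boxPoints(r)).tolist(),r[1],P[c][:,2].mean())
    for c in comps(reg&(P[...,2]>.058)&(P[...,2]<.075),15):
        h=np.median(hsv[c],0)
        if c.sum()<1500: print('top',P[c].mean(0).round(3),np.ptp(P[c],axis=0).round(3),c.sum(),h)
    for c in comps(reg&(P[...,2]>.043)&(P[...,2]<.056)&(hsv[...,1]<80),15):
        print('z50',P[c].mean(0).round(3),np.ptp(P[c],axis=0).round(3),c.sum(),np.median(hsv[c],0))
    for c in comps(reg&(P[...,2]<.006)&(hsv[...,2]<40),100):
        r=cv2.minAreaRect(P[c][:,:2].astype(np.float32)*1000); print('mat',np.round(cv2.boxPoints(r)).tolist(),r[1],np.array(r[0]))
E
python3 m0.py
```

```text
scene
tester [[668.0, -94.0], [839.0, -112.0], [859.0, 78.0], [688.0, 96.0]] (191.07101440429688, 171.52877807617188) 0.08520458365163544
top [0.452 0.338 0.065] [0.034 0.036 0.013] 113 [ 8. 13. 91.]
top [0.61  0.453 0.066] [0.032 0.037 0.014] 118 [140.  160.  104.5]
top [0.455 0.254 0.064] [0.037 0.035 0.011] 116 [ 6.  11.5 91. ]
top [0.553 0.335 0.065] [0.036 0.037 0.015] 118 [ 7. 11. 91.]
top [0.699 0.382 0.066] [0.034 0.035 0.014] 133 [140. 158. 106.]
top [0.563 0.238 0.065] [0.034 0.036 0.014] 132 [ 6. 11. 91.]
top [0.478 0.121 0.066] [0.033 0.036 0.014] 141 [140. 157. 107.]
top [ 0.497 -0.271  0.064] [0.039 0.03  0.012] 157 [100.  11. 156.]
top [ 0.803 -0.058  0.067] [0.189 0.19  0.017] 322 [17. 22. 70.]
z50 [0.458 0.331 0.049] [0.027 0.028 0.013] 42 [10.  21.  80.5]
z50 [0.462 0.246 0.048] [0.031 0.031 0.012] 31 [ 9. 21. 81.]
z50 [0.559 0.326 0.047] [0.029 0.026 0.013] 43 [ 9. 22. 82.]
z50 [0.569 0.232 0.048] [0.034 0.026 0.013] 34 [ 9. 21. 87.]
z50 [0.644 0.005 0.049] [0.044 0.053 0.012] 283 [ 18.  14. 127.]
z50 [ 0.799 -0.07   0.05 ] [0.184 0.158 0.013] 220 [17. 21. 69.]
z50
[... 793 characters left out ...]
[0.451 0.26  0.065] [0.035 0.033 0.01 ] 313 [ 12.  22. 101.]
top [0.549 0.342 0.066] [0.034 0.035 0.012] 348 [ 11.  20. 100.]
top [0.448 0.344 0.065] [0.034 0.033 0.01 ] 391 [ 13.  15. 102.]
top [0.605 0.46  0.066] [0.034 0.033 0.013] 433 [143. 131. 111.]
z50 [ 0.507 -0.266  0.05 ] [0.077 0.035 0.013] 128 [13. 32. 89.]
z50 [0.655 0.001 0.048] [0.079 0.179 0.012] 568 [ 16.  18. 118.]
z50 [0.766 0.089 0.049] [0.169 0.022 0.013] 293 [17. 27. 96.]
z50 [0.555 0.252 0.048] [0.033 0.03  0.013] 94 [13. 29. 97.]
z50 [0.447 0.268 0.048] [0.033 0.027 0.013] 104 [14. 25. 97.]
z50 [0.543 0.347 0.047] [0.031 0.032 0.013] 120 [ 13.  23. 101.]
z50 [0.442 0.352 0.047] [0.033 0.029 0.013] 127 [ 15.  20. 104.]
```

Run:
```python
import cv2
a=cv2.imread('pics/scene0.png')[235:350,140:340]; b=cv2.imread('pics/side0.png')[150:260,320:500]
a=cv2.resize(a,(780,449),interpolation=2);cv2.imwrite('pics/c1.png',a)
```

```text
(no output)
```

View pics/c1.png

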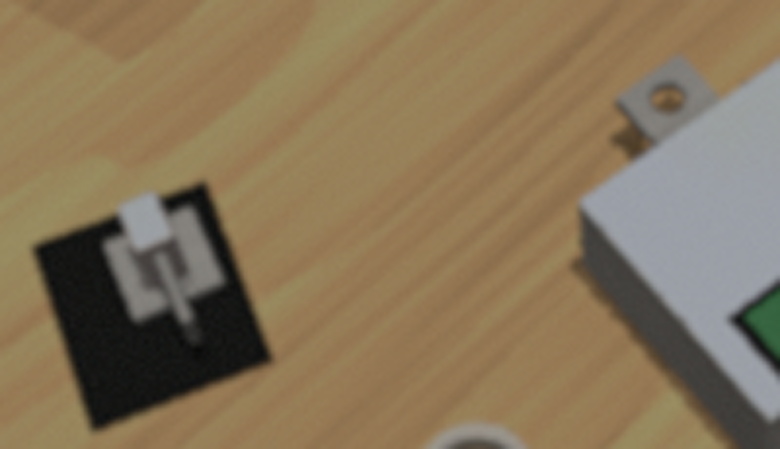

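The crop shows the hook at (150,260) with its rod pointing down-right, along the mat's long side. The tab hole is at crop (667,97). Next I'll move above the hook for a close look.

```bash
cat >> h.py <<'E'
def go(*targets):
    "world x,y,z(mm),yaw(deg of tool x) -> linear mm & rz deg from present tool pose"
    s=st(); R=np.array(s['tool_rot']); p=np.array(s['position'])
    yaw=np.degrees(np.arctan2(R[1,0],R[0,0])); 
    print('t %.1f pos'%s['time'],(p*1000).round(1),'yaw %.2f'%yaw,'F',np.round(s['contact_force'],1),'gap %.1f'%(s['finger_gap']*1000),'grip %.1f'%s['grasp_force'],'tilt',R[:2,2].round(4))
    for t in targets:
        l=R.T@(np.array(t[:3])/1000-p)*1000; print(t,'-> lin',l.round(1),'rz %.1f'%((-(t[3]-yaw)+180)%360-180))
E
python3 -c "
from h import *
go((494,-268,200,-21))"
```

```text
t 0.2 pos [ 201.3 -538.3  230.9] yaw 20.50 F [-0.   0.1 -0.1] gap 85.0 grip 0.0 tilt [-0.0003  0.0009]
(494, -268, 200, -21) -> lin [ 368.8 -150.6   31. ] rz 41.5
```

Emit:
play_rows(
  dr=[
    [0,0,41.5],
    [0,0,41.5],
    [0,0,41.5],
    [0,0,41.5],
    [0,0,41.5],
    [0,0,41.5],
    [0,0,41.5],
    [0,0,41.5],
    [0,0,41.5],
    [0,0,41.5],
  ],
  linear=[
    [369,-151,31],
    [369,-151,31],
    [369,-151,31],
    [369,-151,31],
    [369,-151,31],
    [369,-151,31],
    [369,-151,31],
    [369,-151,31],
    [369,-151,31],
    [369,-151,31],
  ],
  grip=[85,85,85,85,85,85,85,85,85,85],
)

```text
time: 1.08
position: [0.4942, -0.2673, 0.2003]
tool_rot: [[0.934, -0.358, 0.0], [-0.358, -0.934, -0.0], [0.0, 0.0, -1.0]]
contact_force: [1.1, -2.1, -0.2]
finger_gap: 0.0854
grasp_force: 0.0
```

```bash
python3 -c "
from h import *
go((494,-268,200,-21))
im,d,mt=grab('wrist','w1.png'); P=cloud(mt,d)
np.savez('w1.npz',im=im,P=P)
m=(P[...,2]>.062)&(P[...,2]<.072); r=cv2.minAreaRect(P[m][:,:2].astype(np.float32)*1000); print(r,m.sum(),P[m].mean(0))
m=(P[...,2]>.044)&(P[...,2]<.056)&(d>0); print(P[m].mean(0),P[m].max(0),P[m].min(0))
"
```

```text
t 1.1 pos [ 494.2 -267.3  200.3] yaw -21.00 F [ 1.1 -2.1 -0.2] gap 85.4 grip 0.0 tilt [ 0.0001 -0.0002]
(494, -268, 200, -21) -> lin [0.1 0.7 0.3] rz -0.0
((494.1709899902344, -269.5986633300781), (23.908885955810547, 34.44269943237305), 70.82698822021484) 1495 [ 0.4950637  -0.269999    0.06570795]
[ 0.53094805 -0.28185583  0.05283399] [ 0.55480913 -0.26329887  0.05590067] [ 0.50519404 -0.29249374  0.04400448]
```

View pics/w1.png

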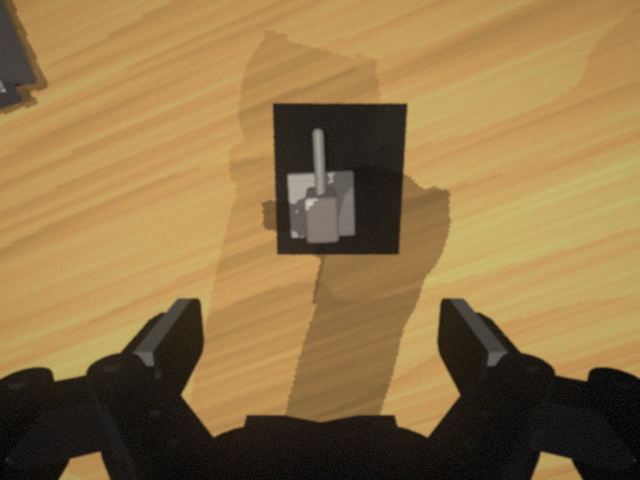

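The wrist view shows the hook standing at pixel (320,215) with its rod pointing up to (318,130), so its yaw is about -20°. Descending to grip it.

Emit:
play_rows(
  dr=[
    [0,0,-1.3],
    [0,0,-1.3],
    [0,0,-1.3],
    [0,0,-1.3],
    [0,0,-1.3],
    [0,0,-1.3],
    [0,0,-1.3],
    [0,0,-1.3],
    [0,0,-1.3],
    [0,0,-1.3],
  ],
  linear=[
    [0.7,2.3,40],
    [0.7,2.3,80],
    [0.7,2.3,120],
    [0.7,2.3,150],
    [0.7,2.3,170],
    [0.7,2.3,170],
    [0.7,2.3,170],
    [0.7,2.3,170],
    [0.7,2.3,170],
    [0.7,2.3,170],
  ],
  grip=[70,70,70,70,70,50,20,10,10,10],
)

```text
time: 1.97
position: [0.4947, -0.2726, 0.0327]
tool_rot: [[0.941, -0.337, 0.004], [-0.337, -0.941, -0.003], [0.004, 0.001, -1.0]]
contact_force: [-0.0, 0.6, 2.3]
finger_gap: 0.0235
grasp_force: 59.7
```

Emit:
play_rows(
  dr=[
    [0,0,0],
    [0,0,0],
    [0,0,0],
    [0,0,0],
    [0,0,0],
    [0,0,0],
    [0,0,0],
    [0,0,0],
    [0,0,0],
    [0,0,0],
  ],
  linear=[
    [0,0,0],
    [0,0,0],
    [0,0,0],
    [0,0,-20],
    [0,0,-40],
    [0,0,-70],
    [0,0,-90],
    [0,0,-90],
    [0,0,-90],
    [0,0,-90],
  ],
  grip=[10,10,10,10,10,10,10,10,10,10],
)

```text
time: 2.8
position: [0.4921, -0.271, 0.1193]
tool_rot: [[0.941, -0.337, -0.001], [-0.337, -0.941, 0.001], [-0.002, -0.0, -1.0]]
contact_force: [0.4, 0.6, -2.6]
finger_gap: 0.0231
grasp_force: 59.7
```

Run:
```python
from h import *
go()
# tab hole from scene & side: z=50 plane
for n in ['scene','side']:
    im,d,mt=grab(n); P=cloud(mt,d); hsv=cv2.cvtColor(im,cv2.COLOR_RGB2HSV)
    m=(P[...,2]>.044)&(P[...,2]<.056)&(hsv[...,1]<80)&(P[...,0]>.58)&(P[...,0]<.70)&(abs(P[...,1])<.06)
    r=cv2.minAreaRect(P[m][:,:2].astype(np.float32)*1000); print(n,r)
    if n=='scene':
        print(np.round(cv2.boxPoints(r)))
        m[:]=cv2.morphologyEx(m.astype(np.uint8),0,np.ones((1,1)))
        cs,h=cv2.findContours(m.astype(np.uint8),cv2.RETR_CCOMP,cv2.CHAIN_APPROX_NONE)
        for c,hh in zip(cs,h[0]):
            if hh[3]>=0: c=c[:,0].astype(float); uv=(c.min(0)+c.max(0))/2; print('hole',uv,ray(mt,*uv,.05))
```

```text
t 2.8 pos [ 492.1 -271.   119.3] yaw -19.70 F [ 0.4  0.6 -2.6] gap 23.1 grip 59.7 tilt [-0.0014  0.0007]
scene ((644.09619140625, 4.882274627685547), (52.468685150146484, 43.63541030883789), 85.0545654296875)
[[620. -19.]
 [664. -23.]
 [668.  29.]
 [625.  33.]]
hole [309. 270.] [ 0.66023401 -0.01624142  0.05      ]
hole [301. 263.] [ 0.63384361 -0.0164017   0.05      ]
hole [310.5 260. ] [0.64382999 0.00506204 0.05      ]
hole [313. 256.] [0.64033241 0.01688847 0.05      ]
hole [317. 255.] [0.64507448 0.02551545 0.05      ]
side ((645.911376953125, 3.4318008422851562), (117.69222259521484, 51.89482116699219), 83.98615264892578)
```

```bash
python3 -c "
from h import *
go((581.8,14.3,119,-6))"
```

```text
t 2.9 pos [ 491.5 -270.5  118.5] yaw -19.70 F [-0.3  0.  -2.9] gap 23.2 grip 59.7 tilt [-0.003  0.002]
(581.8, 14.3, 119, -6) -> lin [-1.100e+01 -2.985e+02 -2.000e-01] rz -13.7
```

Emit:
play_rows(
  dr=[
    [0,0,-13.7],
    [0,0,-13.7],
    [0,0,-13.7],
    [0,0,-13.7],
    [0,0,-13.7],
    [0,0,-13.7],
    [0,0,-13.7],
    [0,0,-13.7],
    [0,0,-13.7],
    [0,0,-13.7],
  ],
  linear=[
    [-1,-30,0],
    [-3,-65,0],
    [-4,-105,0],
    [-6,-145,0],
    [-7,-185,0],
    [-9,-225,0],
    [-10,-260,0],
    [-11,-285,0],
    [-11,-298.5,0],
    [-11,-298.5,0],
  ],
  grip=[10,10,10,10,10,10,10,10,10,10],
)

```text
time: 3.73
position: [0.5823, 0.0102, 0.1188]
tool_rot: [[0.996, -0.093, -0.002], [-0.093, -0.996, 0.005], [-0.002, -0.005, -1.0]]
contact_force: [1.0, -0.1, -3.3]
finger_gap: 0.0234
grasp_force: 60.2
```

Run:
```python
from h import *
go((581.8,14.3,119,-6))
im,d,mt=grab('wrist','w2.png'); P=cloud(mt,d); np.savez('w2.npz',P=P)
m=(P[...,2]>.044)&(P[...,2]<.056)&(d>0)&(P[...,0]<.69)
k,l,s,c=cv2.connectedComponentsWithStats(m.astype(np.uint8)); i=1+s[1:,4].argmax(); m=l==i
r=cv2.minAreaRect(P[m][:,:2].astype(np.float32)*1000); print(r,s[i],P[m][:,2].mean())
print('proj hole guess',proj(mt,[.6415,.008,.05]))
```

```text
t 3.7 pos [582.3  10.2 118.8] yaw -5.32 F [ 1.  -0.1 -3.3] gap 23.4 grip 60.2 tilt [-0.0018  0.0047]
(581.8, 14.3, 119, -6) -> lin [-0.9 -4.1 -0.1] rz 0.7
((648.3948974609375, 5.8885345458984375), (167.94192504882812, 50.4241828918457), 83.7704849243164) [  148    72   337   105 11240] 0.04979686438276317
proj hole guess (np.float64(312.5205686304387), np.float64(140.60742492754798))
```

View pics/w2.png

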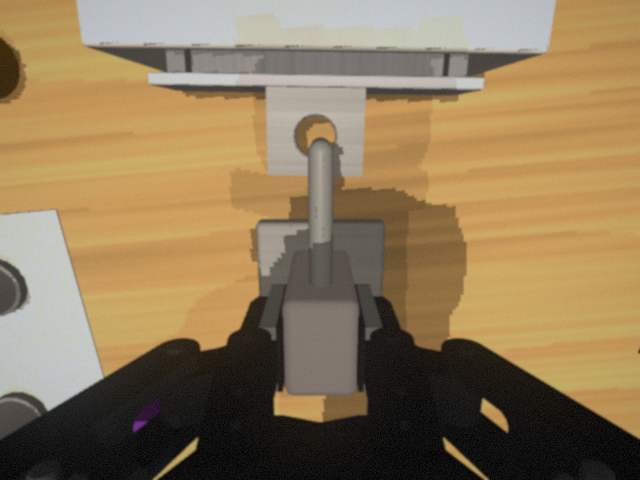

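The hole is centred at about (316,135) and the hook elbow sits at (320,143), just above it.

Run:
```python
from h import *
mt=cam('wrist')
h=ray(mt,315.8,134.5,.05); print('hole',h)
P=np.load('w2.npz')['P']; print('rod z',P[150:230,320,2].round(3)[::20], 'handle top', P[330,320],'foot',P[240,285])
for z in (.137,.140): print('elbow tip',ray(mt,320,145,z))
m=(P[...,2]>.12)&(P[...,2]<.148)&(np.arange(480)[:,None]>120)&(np.arange(480)[:,None]<235); Q=P[m]; print(Q.max(0),Q[Q[:,0]>Q[:,0].max()-.01].mean(0),Q[Q[:,0]<Q[:,0].min()+.01].mean(0),m.sum())
print((mt[1][:3,3]).round(3))
```

```text
hole [0.64398105 0.00413502 0.05      ]
rod z [0.14  0.139 0.139 0.14 ] handle top [0.58940387 0.00847801 0.15197541] foot [0.60286631 0.02272075 0.09614985]
elbow tip [0.64325958 0.00167638 0.137     ]
elbow tip [0.64342308 0.0016484  0.14      ]
[0.64515155 0.00961437 0.14142404] [0.64000682 0.00367919 0.13830285] [0.6206925  0.005392   0.13897675] 2340
[0.65  0.001 0.261]
```

```bash
python3 -c "
from h import *
go((585,11.2,118,-5.3),(585,11.2,45,-5.3))"
```

```text
t 3.8 pos [581.9   8.5 119. ] yaw -5.44 F [-0.3 -0.1 -3.1] gap 23.2 grip 60.2 tilt [-0.002   0.0036]
(585, 11.2, 118, -5.3) -> lin [ 2.8 -3.   1. ] rz -0.1
(585, 11.2, 45, -5.3) -> lin [ 3.  -2.7 74. ] rz -0.1
```

Emit:
play_rows(
  dr=[
    [0,0,0],
    [0,0,0],
    [0,0,0],
    [0,0,0],
    [0,0,0],
    [0,0,0],
    [0,0,0],
    [0,0,0],
    [0,0,0],
    [0,0,0],
  ],
  linear=[
    [0,0,0],
    [0,0,0],
    [0,0,0],
    [0,0,0],
    [0,0,0],
    [0,0,0],
    [0,0,0],
    [0,0,0],
    [0,0,0],
    [0,0,0],
  ],
  grip=[10,10,10,10,10,10,10,10,10,10],
)

```text
time: 4.62
position: [0.5827, 0.0082, 0.1204]
tool_rot: [[0.995, -0.096, 0.0], [-0.096, -0.995, 0.004], [0.0, -0.004, -1.0]]
contact_force: [-0.5, 0.2, -3.5]
finger_gap: 0.0232
grasp_force: 60.2
```

```bash
python3 -c "
from h import *
im,d,mt=grab('wrist')
go((585,11.2,118,-5.3),(585,11.2,45,-5.3))"
```

```text
t 4.7 pos [582.6   8.2 120.4] yaw -5.51 F [-0.2 -0.7 -3.1] gap 23.2 grip 60.2 tilt [0.0004 0.0042]
(585, 11.2, 118, -5.3) -> lin [ 2.  -3.2  2.4] rz -0.2
(585, 11.2, 45, -5.3) -> lin [ 2.  -2.9 75.4] rz -0.2
```

Emit:
play_rows(
  dr=[
    [0,0,0],
    [0,0,0],
    [0,0,0],
    [0,0,0],
    [0,0,0],
    [0,0,0],
    [0,0,0],
    [0,0,0],
    [0,0,0],
    [0,0,0],
  ],
  linear=[
    [2,-3,0],
    [2,-3,10],
    [2,-3,25],
    [2,-3,40],
    [2,-3,40],
    [2,-3,55],
    [2,-3,70],
    [2,-3,75],
    [2,-3,75],
    [2,-3,75],
  ],
  grip=[10,10,10,10,10,10,10,10,10,10],
)

```text
time: 5.5
position: [0.5847, 0.0098, 0.0456]
tool_rot: [[0.996, -0.094, 0.0], [-0.094, -0.996, 0.005], [-0.0, -0.005, -1.0]]
contact_force: [0.1, -0.1, -2.5]
finger_gap: 0.0231
grasp_force: 60.2
```

```bash
python3 -c "
from h import *
im,d,mt=grab('wrist','w3.png')
go((585,11.2,45,-5.3))"
```

```text
t 5.5 pos [585.4   9.7  46.2] yaw -5.37 F [ 0.4 -0.6 -3. ] gap 23.2 grip 60.2 tilt [0.0016 0.0053]
(585, 11.2, 45, -5.3) -> lin [-0.5 -1.4  1.2] rz -0.1
```

View pics/w3.png

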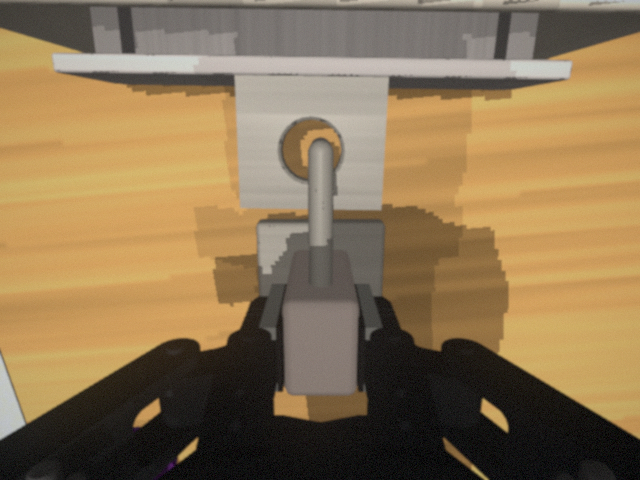

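The tip is inside the hole at (320,150) with no contact force. Pulling now.

Emit:
play_rows(
  dr=[
    [0,0,0],
    [0,0,0],
    [0,0,0],
    [0,0,0],
    [0,0,0],
    [0,0,0],
    [0,0,0],
    [0,0,0],
    [0,0,0],
    [0,0,0],
  ],
  linear=[
    [-5,-1,0],
    [-15,-1,0],
    [-29,-1,0],
    [-44,-1,0],
    [-59,-2,0],
    [-74,-2,0],
    [-89,-2,0],
    [-104,-2,0],
    [-119,-3,0],
    [-130,-3,0],
  ],
  grip=[10,10,10,10,10,10,10,10,10,10],
)

```text
time: 6.38
position: [0.4559, 0.0241, 0.0468]
tool_rot: [[0.996, -0.091, 0.004], [-0.091, -0.996, 0.008], [0.003, -0.008, -1.0]]
contact_force: [2.5, 2.0, -2.6]
finger_gap: 0.0233
grasp_force: 60.2
```

Emit:
play_rows(
  dr=[
    [0,0,0],
    [0,0,0],
    [0,0,0],
    [0,0,0],
    [0,0,0],
    [0,0,0],
    [0,0,0],
    [0,0,0],
    [0,0,0],
    [0,0,0],
  ],
  linear=[
    [-2,0,0],
    [-4,0,0],
    [-6,0,0],
    [-8,0,0],
    [-10,0,0],
    [-10,0,0],
    [-10,0,0],
    [-10,0,0],
    [-10,0,0],
    [-10,0,0],
  ],
  grip=[10,10,10,10,10,10,10,10,10,10],
)

```text
time: 7.22
position: [0.4504, 0.0243, 0.0467]
tool_rot: [[0.996, -0.091, 0.008], [-0.091, -0.996, 0.007], [0.008, -0.008, -1.0]]
contact_force: [6.8, 2.1, -5.5]
finger_gap: 0.0228
grasp_force: 59.7
```

```bash
cat > hole.py <<'E'
from h import *
go()
for n in ['scene']:
    im,d,mt=grab(n); P=cloud(mt,d); hsv=cv2.cvtColor(im,cv2.COLOR_RGB2HSV)
    m=(P[...,2]>.044)&(P[...,2]<.056)&(hsv[...,1]<80)&(P[...,0]>.45)&(P[...,0]<.70)&(abs(P[...,1])<.13)
    r=cv2.minAreaRect(P[m][:,:2].astype(np.float32)*1000); print(n,r,np.round(cv2.boxPoints(r)).tolist())
E
python3 hole.py
```

```text
t 7.2 pos [450.4  24.3  46.7] yaw -5.24 F [ 6.8  2.1 -5.5] gap 22.8 grip 59.7 tilt [0.0085 0.0075]
scene ((551.6358642578125, -16.0296630859375), (138.77044677734375, 302.55352783203125), 36.98806381225586) [[405.0, 63.0], [587.0, -179.0], [698.0, -95.0], [516.0, 147.0]]
```

Emit:
play_rows(
  dr=[
    [0,0,0],
    [0,0,0],
    [0,0,0],
    [0,0,0],
    [0,0,0],
    [0,0,0],
    [0,0,0],
    [0,0,0],
    [0,0,0],
    [0,0,0],
  ],
  linear=[
    [4,-1,0],
    [9,-2,0],
    [11,-2,0],
    [11,-2,0],
    [11,-2,-10],
    [11,-2,-25],
    [11,-2,-45],
    [11,-2,-75],
    [11,-2,-85],
    [11,-2,-85],
  ],
  grip=[10,10,10,10,10,10,10,10,10,10],
)

```text
time: 8.1
position: [0.4585, 0.0235, 0.133]
tool_rot: [[0.996, -0.091, 0.005], [-0.091, -0.996, 0.007], [0.005, -0.007, -1.0]]
contact_force: [0.4, -0.6, -2.9]
finger_gap: 0.0232
grasp_force: 60.3
```

```bash
sed -i 's/-.02 *$//' hole.py
python3 - <<'E'
from h import *
im,d,mt=grab('wrist','w4.png')
go((496,-280,125,-19.7))
P=cloud(mt,d)
m=(P[...,2]>.044)&(P[...,2]<.056)&(d>0)
k,l,s,c=cv2.connectedComponentsWithStats(m.astype(np.uint8)); i=1+s[1:,4].argmax(); m=l==i
r=cv2.minAreaRect(P[m][:,:2].astype(np.float32)*1000); print(r,np.round(cv2.boxPoints(r)).tolist())
E
```

```text
t 8.2 pos [457.5  23.7 131.3] yaw -5.20 F [-0.2  0.3 -2.4] gap 23.2 grip 60.3 tilt [0.0031 0.0069]
(496, -280, 125, -19.7) -> lin [ 65.9 299.    4.4] rz 14.5
((520.3992919921875, 19.869842529296875), (167.98452758789062, 50.15559387207031), 83.74748229980469) [[486.0, -61.0], [536.0, -66.0], [554.0, 101.0], [505.0, 106.0]]
```

View pics/w4.png

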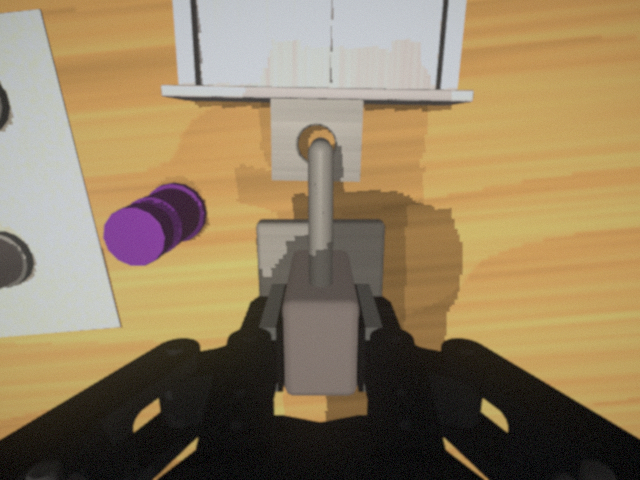

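The tray is out, with its bays visible at the top and the tab at (317,140). The hook has cleared the hole, so I'll return it to the mat.

Emit:
play_rows(
  dr=[
    [0,0,3],
    [0,0,7],
    [0,0,10],
    [0,0,14.5],
    [0,0,14.5],
    [0,0,14.5],
    [0,0,14.5],
    [0,0,14.5],
    [0,0,14.5],
    [0,0,14.5],
  ],
  linear=[
    [6,30,0],
    [14,65,0],
    [23,105,0],
    [32,145,0],
    [41,185,0],
    [50,225,0],
    [58,262,0],
    [63,288,0],
    [66,299,4],
    [66,299,4],
  ],
  grip=[10,10,10,10,10,10,10,10,10,10],
)

```text
time: 8.98
position: [0.4942, -0.2817, 0.1216]
tool_rot: [[0.94, -0.34, -0.002], [-0.34, -0.94, 0.009], [-0.005, -0.007, -1.0]]
contact_force: [0.4, 0.6, -2.7]
finger_gap: 0.0234
grasp_force: 60.6
```

Emit:
play_rows(
  dr=[
    [0,0,0],
    [0,0,0],
    [0,0,0],
    [0,0,0],
    [0,0,0],
    [0,0,0],
    [0,0,0],
    [0,0,0],
    [0,0,0],
    [0,0,0],
  ],
  linear=[
    [0,0,0],
    [0,0,20],
    [0,0,40],
    [0,0,60],
    [0,0,75],
    [0,0,82],
    [0,0,82],
    [0,0,82],
    [0,0,82],
    [0,0,82],
  ],
  grip=[10,10,10,10,10,10,10,10,10,10],
)

```text
time: 9.82
position: [0.4963, -0.2796, 0.0436]
tool_rot: [[0.942, -0.337, 0.003], [-0.337, -0.942, 0.006], [0.0, -0.007, -1.0]]
contact_force: [0.8, -0.6, -3.6]
finger_gap: 0.0231
grasp_force: 60.6
```

```bash
python3 -c "
from h import *
go((496,-280,33,-19.7))"
```

```text
t 9.8 pos [ 496.3 -279.6   43.6] yaw -19.67 F [ 0.8 -0.6 -3.6] gap 23.1 grip 60.6 tilt [0.0027 0.006 ]
(496, -280, 33, -19.7) -> lin [-0.1  0.6 10.6] rz 0.0
```

Emit:
play_rows(
  dr=[
    [0,0,0],
    [0,0,0],
    [0,0,0],
    [0,0,0],
    [0,0,0],
    [0,0,0],
    [0,0,0],
    [0,0,0],
    [0,0,0],
    [0,0,0],
  ],
  linear=[
    [0,0,3],
    [0,0,6],
    [0,0,9],
    [0,0,11],
    [0,0,12],
    [0,0,12],
    [0,0,12],
    [0,0,12],
    [0,0,12],
    [0,0,12],
  ],
  grip=[10,10,10,10,10,10,10,10,30,60],
)

```text
time: 10.65
position: [0.4959, -0.2796, 0.0309]
tool_rot: [[0.941, -0.337, 0.002], [-0.337, -0.941, 0.006], [-0.0, -0.007, -1.0]]
contact_force: [-1.0, -0.5, 0.3]
finger_gap: 0.041
grasp_force: 0.0
```

Emit:
play_rows(
  dr=[
    [0,0,0],
    [0,0,0],
    [0,0,0],
    [0,0,0],
    [0,0,0],
    [0,0,0],
    [0,0,0],
    [0,0,0],
    [0,0,0],
    [0,0,0],
  ],
  linear=[
    [0,0,0],
    [0,0,0],
    [0,0,0],
    [0,0,-10],
    [0,0,-35],
    [0,0,-65],
    [0,0,-105],
    [0,0,-145],
    [0,0,-165],
    [0,0,-165],
  ],
  grip=[70,70,70,70,70,70,70,70,70,70],
)

```text
time: 11.48
position: [0.4982, -0.2825, 0.2021]
tool_rot: [[0.941, -0.337, 0.01], [-0.337, -0.942, 0.001], [0.009, -0.004, -1.0]]
contact_force: [1.1, -1.0, 0.7]
finger_gap: 0.0701
grasp_force: 0.0
```

```bash
python3 - <<'E'
from h import *
im,d,mt=grab('wrist','w5.png'); P=cloud(mt,d)
m=(P[...,2]>.060)&(P[...,2]<.074)&(np.hypot(P[...,0]-.496,P[...,1]+.28)<.06)
if m.any(): print('hook',cv2.minAreaRect(P[m][:,:2].astype(np.float32)*1000),P[m][:,2].mean())
# tray front-on target: look over tray centre
go((590,12,240,-6))
E
python3 m0.py | grep top
```

```text
hook ((494.4772644042969, -279.9711608886719), (23.7336483001709, 33.6622314453125), 70.27940368652344) 0.06561886294503619
t 11.5 pos [ 497.1 -281.8  199.1] yaw -19.70 F [ 0.4  0.4 -0.4] gap 70.2 grip 0.0 tilt [0.0066 0.0031]
(590, 12, 240, -6) -> lin [ -11.3 -308.1  -39.4] rz -13.7
top [0.451 0.338 0.065] [0.033 0.036 0.014] 113 [ 6. 13. 96.]
top [0.61  0.452 0.065] [0.034 0.035 0.015] 123 [140. 160. 110.]
top [0.455 0.253 0.064] [0.038 0.036 0.012] 119 [ 6. 13. 96.]
top [0.553 0.335 0.065] [0.032 0.033 0.014] 123 [ 6. 13. 96.]
top [0.699 0.381 0.066] [0.034 0.038 0.015] 135 [140. 158. 111.]
top [0.562 0.239 0.065] [0.035 0.038 0.014] 132 [ 5.5 11.  96. ]
top [0.478 0.121 0.066] [0.035 0.035 0.016] 141 [140. 157. 113.]
top [ 0.496 -0.281  0.064] [0.037 0.031 0.014] 153 [ 9. 23. 98.]
top [ 0.801 -0.062  0.066] [0.188 0.186 0.017] 324 [17. 22. 74.]
top [ 0.491 -0.274  0.063] [0.037 0.03  0.009] 108 [11. 31. 98.]
top [ 0.673 -0.085  0.065] [0.017 0.012 0.016] 43 [17. 30. 96.]
top [0.767 0.089 0.067] [0.171 0.021 0.017] 388 [18. 26. 99.]
top [0.473 0.129 0.066] [0.033 0.035 0.013] 248 [142. 125. 114.]
top [0.558 0.245 0.065] [0.034 0.035 0.011] 276 [ 11.  25. 104.]
top [0.694 0.388 0.066] [0.035 0.034 0.012] 327 [143. 127. 114.]
top [0.451 0.26  0.065] [0.034 0.035 0.01 ] 317 [ 12.  20. 104.]
top [0.549 0.341 0.066] [0.034 0.035 0.011] 343 [ 10.  19. 104.]
top [0.448 0.345 0.065] [0.034 0.034 0.011] 396 [ 13.  15. 105.]
top [0.605 0.46  0.066] [0.036 0.033 0.012] 430 [143. 131. 115.]
```

Emit:
play_rows(
  dr=[
    [0,0,-3],
    [0,0,-7],
    [0,0,-10],
    [0,0,-13.7],
    [0,0,-13.7],
    [0,0,-13.7],
    [0,0,-13.7],
    [0,0,-13.7],
    [0,0,-13.7],
    [0,0,-13.7],
  ],
  linear=[
    [-10,-30,-10],
    [-24,-70,-10],
    [-38,-110,-10],
    [-52,-150,-10],
    [-66,-190,-10],
    [-80,-230,-10],
    [-94,-273,-10],
    [-94,-273,-10],
    [-94,-273,-10],
    [-94,-273,-10],
  ],
  grip=[60,60,60,60,60,60,60,60,60,60],
)

```text
time: 12.47
position: [0.4977, 0.0083, 0.206]
tool_rot: [[0.995, -0.103, -0.002], [-0.103, -0.995, 0.007], [-0.003, -0.007, -1.0]]
contact_force: [0.1, 0.2, 0.5]
finger_gap: 0.0602
grasp_force: 0.0
```

Emit:
play_rows(
  dr=[
    [0,0,0],
    [0,0,0],
    [0,0,0],
    [0,0,0],
    [0,0,0],
    [0,0,0],
    [0,0,0],
    [0,0,0],
    [0,0,0],
    [0,0,0],
  ],
  linear=[
    [-4,-40,-10],
    [-8,-80,-10],
    [-12,-120,-10],
    [-16,-160,-10],
    [-20,-200,-10],
    [-24,-240,-10],
    [-27,-275,-10],
    [-27,-287,-10],
    [-27,-287,-10],
    [-27,-287,-10],
  ],
  grip=[60,60,60,60,60,60,60,60,60,60],
)

```text
time: 13.3
position: [0.4914, 0.0524, 0.2191]
tool_rot: [[0.999, -0.048, 0.001], [-0.048, -0.998, 0.042], [-0.001, -0.042, -0.999]]
contact_force: [0.6, 0.5, -0.1]
finger_gap: 0.0599
grasp_force: 0.0
```

```bash
cat > jars.py <<'E'
from h import *
def jars(f=None):
    go(); im,d,mt=grab('wrist',f); P=cloud(mt,d); hsv=cv2.cvtColor(im,cv2.COLOR_RGB2HSV)
    m=(P[...,2]>.056)&(P[...,2]<.075)&(hsv[...,1]<70)&(d>0)&(np.arange(480)[:,None]<470)
    k,l,s,c=cv2.connectedComponentsWithStats(m.astype(np.uint8))
    for i in range(1,k):
        if s[i,4]>300:
            q=P[l==i]; t=q[q[:,2]>np.percentile(q[:,2],50)-.002]; (cx,cy),r=cv2.minEnclosingCircle((t[:,:2]*1000).astype(np.float32)); print('jar %.1f %.1f r%.1f z %.1f'%(cx,cy,r,np.median(t[:,2])*1000),s[i])
if __name__=='__main__':
    import sys; jars(sys.argv[1] if len(sys.argv)>1 else None)
E
python3 jars.py w6.png
```

```text
t 13.3 pos [491.4  52.4 219.1] yaw -2.73 F [ 0.6  0.5 -0.1] gap 59.9 grip 0.0 tilt [0.0009 0.0416]
jar 561.4 240.8 r17.4 z 67.0 [  46  110   54   47 1982]
jar 453.5 255.7 r17.3 z 66.1 [  60  248   48   42 1510]
```

View pics/w6.png

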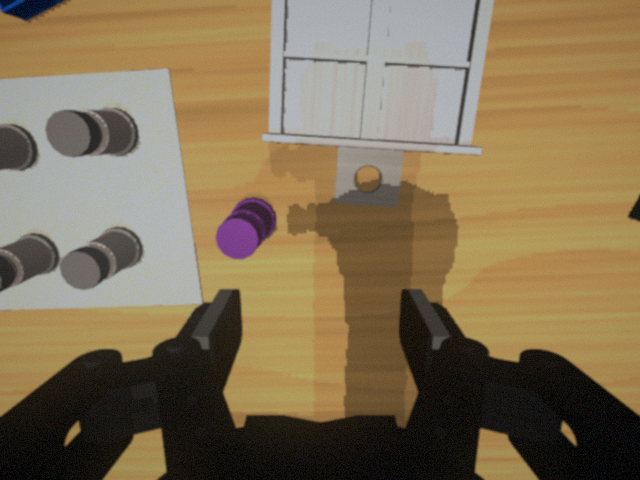

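The jars are on the left; the open tray shows its ribs, with the rib cross at (375,62). The arm stopped early at y=52, probably at a joint limit, so I'm checking.

Run:
```python
from h import *
s=st();print(s['joint_positions'].round(3)); go()
mt=cam('wrist')
for uv in [(375,62),(367,179),(264,137),(481,151)]: print(uv,ray(mt,*uv,.022 if uv[0]==375 else .05).round(4))
```

```text
[-0.048  0.215 -0.175  1.182  0.042  3.141]
t 13.3 pos [491.4  52.5 219.1] yaw -2.72 F [-0.3  0.1 -0.4] gap 60.2 grip 0.0 tilt [0.001  0.0416]
(375, 62) [0.6034 0.0113 0.022 ]
(367, 179) [0.5157 0.021  0.05  ]
(264, 137) [0.5512 0.0989 0.05  ]
(481, 151) [ 0.5332 -0.065   0.05  ]
```

Emit:
play_rows(
  dr=[
    [0,0,-7],
    [0,0,-14],
    [0,0,-21],
    [0,0,-28],
    [0,0,-35],
    [0,0,-42],
    [0,0,-49],
    [0,0,-56],
    [0,0,-63],
    [0,0,-70],
  ],
  linear=[
    [0,0,0],
    [0,0,0],
    [0,0,0],
    [0,0,0],
    [0,0,0],
    [0,0,0],
    [0,0,0],
    [0,0,0],
    [0,0,0],
    [0,0,0],
  ],
  grip=[60,60,60,60,60,60,60,60,60,60],
)

```text
time: 14.18
position: [0.4915, 0.0526, 0.2191]
tool_rot: [[0.38, 0.925, 0.001], [0.924, -0.38, 0.042], [0.039, -0.015, -0.999]]
contact_force: [0.4, 0.3, 0.5]
finger_gap: 0.0599
grasp_force: 0.0
```

Run:
```python
from h import *
s=st();print(s['joint_positions'].round(3)); go((503,295,220,130))
```

```text
[-0.048  0.215 -0.174  1.182  0.042  1.913]
t 14.2 pos [491.5  52.6 219.1] yaw 67.62 F [0.4 0.3 0.5] gap 59.9 grip 0.0 tilt [0.001  0.0416]
(503, 295, 220, 130) -> lin [228.4 -81.5   9.2] rz -62.4
```

```bash
cat >> h.py <<'E'
from scipy.spatial.transform import Rotation as Ro
def go(*targets):
    s=st(); R=np.array(s['tool_rot']); p=np.array(s['position']); yaw=np.degrees(np.arctan2(R[1,0],R[0,0]))
    print('t %.1f pos'%s['time'],(p*1000).round(1),'yaw %.2f'%yaw,'F',np.round(s['contact_force'],1),'gap %.1f'%(s['finger_gap']*1000),'grip %.1f'%s['grasp_force'],'tilt',R[:2,2].round(4),'j6 %.2f'%s['joint_positions'][5])
    for t in targets:
        c,n=np.cos(np.radians(t[3])),np.sin(np.radians(t[3])); G=np.array([[c,n,0],[n,-c,0],[0,0,-1]])
        print(t,'-> lin',(R.T@(np.array(t[:3])/1000-p)*1000).round(1),'dr',np.degrees(Ro.from_matrix(R.T@G).as_rotvec()).round(1))
E
python3 -c "
from h import *
go((503,295,220,130))"
```

```text
t 14.2 pos [491.5  52.6 219.1] yaw 67.62 F [0.4 0.3 0.5] gap 59.9 grip 0.0 tilt [0.001  0.0416] j6 1.91
(503, 295, 220, 130) -> lin [228.4 -81.5   9.2] dr [  0.4  -2.5 -62.4]
```

Emit:
play_rows(
  dr=[
    [0,-0.3,-7],
    [0,-0.6,-14],
    [0.1,-0.8,-21],
    [0.2,-1.1,-28],
    [0.2,-1.4,-35],
    [0.3,-1.7,-42],
    [0.3,-2,-49],
    [0.4,-2.3,-56],
    [0.4,-2.5,-62.4],
    [0.4,-2.5,-62.4],
  ],
  linear=[
    [20,-7,1],
    [46,-16,2],
    [76,-27,3],
    [106,-38,4],
    [136,-49,6],
    [166,-60,7],
    [196,-70,8],
    [220,-79,9],
    [228,-81.5,9],
    [228,-81.5,9],
  ],
  grip=[60,60,60,60,60,60,60,60,60,60],
)

```text
time: 15.02
position: [0.5041, 0.297, 0.2199]
tool_rot: [[-0.643, 0.766, 0.001], [0.766, 0.643, 0.0], [-0.0, 0.001, -1.0]]
contact_force: [-0.2, -0.7, 0.3]
finger_gap: 0.0602
grasp_force: 0.0
```

```bash
python3 jars.py w7.png; python3 -c "
from h import *
go((561,241,150,174))"
```

```text
t 15.0 pos [504.1 297.  219.9] yaw 130.01 F [-0.2 -0.7  0.3] gap 60.2 grip 0.0 tilt [0.0007 0.0002] j6 1.30
jar 450.0 341.1 r16.8 z 66.3 [ 280   99   47   49 1761]
jar 453.4 256.3 r16.9 z 65.9 [ 215  191   46   45 1575]
jar 551.9 337.8 r17.0 z 67.4 [ 381  193   46   45 1596]
jar 560.8 241.3 r17.2 z 66.8 [ 311  287   41   44 1386]
t 15.1 pos [504.2 295.4 219.9] yaw 129.68 F [-0.3 -0.7  0.3] gap 60.1 grip 0.0 tilt [ 0.0004 -0.0007] j6 1.30
(561, 241, 150, 174) -> lin [-78.1   9.   70. ] dr [ -0.    0.  -44.3]
```

Emit:
play_rows(
  dr=[
    [0,0,-7],
    [0,0,-14],
    [0,0,-21],
    [0,0,-28],
    [0,0,-35],
    [0,0,-42],
    [0,0,-44.3],
    [0,0,-44.3],
    [0,0,-44.3],
    [0,0,-44.3],
  ],
  linear=[
    [-12,1,10],
    [-24,3,20],
    [-36,4,30],
    [-50,6,40],
    [-64,7,50],
    [-76,9,60],
    [-78,9,70],
    [-78,9,80],
    [-78,9,80],
    [-78,9,80],
  ],
  grip=[60,60,60,60,60,60,60,60,60,60],
)

```text
time: 15.9
position: [0.5602, 0.2395, 0.1397]
tool_rot: [[-0.994, 0.107, -0.001], [0.107, 0.994, -0.001], [0.001, -0.001, -1.0]]
contact_force: [0.5, -0.2, 0.7]
finger_gap: 0.0599
grasp_force: 0.0
```

```bash
python3 -c "
from h import *
go((561,241.3,17,174))"
```

```text
t 15.9 pos [560.2 239.5 139.7] yaw 173.83 F [ 0.5 -0.2  0.7] gap 59.9 grip 0.0 tilt [-0.0014 -0.0009] j6 0.41
(561, 241.3, 17, 174) -> lin [ -0.8   2.  122.7] dr [-0.1 -0.1 -0.2]
```

Emit:
play_rows(
  dr=[
    [0,0,0],
    [0,0,0],
    [0,0,0],
    [0,0,0],
    [0,0,0],
    [0,0,0],
    [0,0,0],
    [0,0,0],
    [0,0,0],
    [0,0,0],
  ],
  linear=[
    [-1,2,30],
    [-1,2,65],
    [-1,2,100],
    [-1,2,118],
    [-1,2,123],
    [-1,2,123],
    [-1,2,123],
    [-1,2,123],
    [-1,2,123],
    [-1,2,123],
  ],
  grip=[60,60,60,60,60,60,45,25,25,25],
)

```text
time: 16.73
position: [0.5646, 0.2429, 0.02]
tool_rot: [[-0.994, 0.105, 0.005], [0.105, 0.995, 0.001], [-0.005, 0.002, -1.0]]
contact_force: [-1.1, -0.5, 7.9]
finger_gap: 0.0343
grasp_force: 60.1
```

Emit:
play_rows(
  dr=[
    [0,0,0],
    [0,0,0],
    [0,0,0],
    [0,0,0],
    [0,0,0],
    [0,0,0],
    [0,0,0],
    [0,0,0],
    [0,0,0],
    [0,0,0],
  ],
  linear=[
    [0,0,0],
    [0,0,0],
    [0,0,0],
    [0,0,-10],
    [0,0,-30],
    [0,0,-60],
    [0,0,-80],
    [0,0,-90],
    [0,0,-90],
    [0,0,-90],
  ],
  grip=[25,25,25,25,25,25,25,25,25,25],
)

```text
time: 17.57
position: [0.5626, 0.2422, 0.1075]
tool_rot: [[-0.995, 0.105, 0.001], [0.105, 0.995, -0.0], [-0.001, 0.0, -1.0]]
contact_force: [-0.0, -0.1, -1.7]
finger_gap: 0.0345
grasp_force: 59.8
```

```bash
python3 -c "
from h import *
go((630.5,-32,107,174))"
```

```text
t 17.6 pos [562.6 242.2 107.5] yaw 174.00 F [-0.  -0.1 -1.7] gap 34.5 grip 59.8 tilt [ 0.0014 -0.    ] j6 0.41
(630.5, -32, 107, 174) -> lin [ -96.2 -265.6    0.6] dr [ 0.   0.1 -0. ]
```

Emit:
play_rows(
  dr=[
    [0,0,0],
    [0,0,0],
    [0,0,0],
    [0,0,0],
    [0,0,0],
    [0,0,0],
    [0,0,0],
    [0,0,0],
    [0,0,0],
    [0,0,0],
  ],
  linear=[
    [-9,-25,0],
    [-21,-60,0],
    [-34,-95,0],
    [-48,-133,0],
    [-62,-171,0],
    [-75,-208,0],
    [-87,-241,0],
    [-94,-260,0],
    [-96,-266,0],
    [-96,-266,0],
  ],
  grip=[25,25,25,25,25,25,25,25,25,25],
)

```text
time: 18.4
position: [0.6289, -0.0341, 0.1052]
tool_rot: [[-0.994, 0.108, -0.003], [0.108, 0.994, 0.0], [0.003, -0.0, -1.0]]
contact_force: [-0.0, -0.4, -0.1]
finger_gap: 0.0343
grasp_force: 60.1
```

```bash
python3 -c "
from h import *
im,d,mt=grab('wrist','w8.png')
go((630.5,-32,33,174))"
```

```text
t 18.4 pos [628.7 -32.4 105.6] yaw 173.93 F [-0.9 -0.1 -1. ] gap 34.1 grip 60.1 tilt [-0.0027  0.0009] j6 -0.05
(630.5, -32, 33, 174) -> lin [-1.9  0.6 72.6] dr [ 0.  -0.2 -0.1]
```

View pics/w8.png

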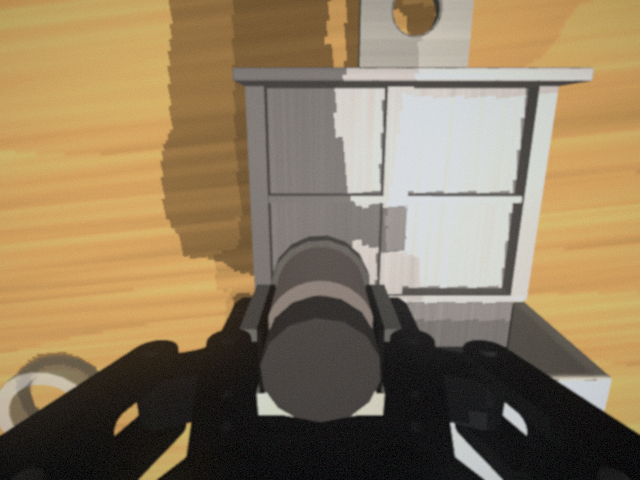

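The jar is held upright at (320,330) above the rear bay, and the rib cross shows at (385,195). Lowering it.

Emit:
play_rows(
  dr=[
    [0,0,0],
    [0,0,0],
    [0,0,0],
    [0,0,0],
    [0,0,0],
    [0,0,0],
    [0,0,0],
    [0,0,0],
    [0,0,0],
    [0,0,0],
  ],
  linear=[
    [-1,0,15],
    [-1,0,35],
    [-1,0,55],
    [-1,0,65],
    [-1,0,70],
    [-1,0,73],
    [-1,0,75],
    [-1,0,75],
    [-1,0,75],
    [-1,0,75],
  ],
  grip=[25,25,25,25,25,25,25,25,25,25],
)

```text
time: 19.28
position: [0.6318, -0.0327, 0.0334]
tool_rot: [[-0.995, 0.105, 0.002], [0.105, 0.995, -0.001], [-0.002, -0.0, -1.0]]
contact_force: [0.2, -0.2, -0.7]
finger_gap: 0.0339
grasp_force: 60.0
```

```bash
python3 -c "
from h import *
mt=cam('wrist')
go((630.5,-32,33,174))"
```

```text
t 19.3 pos [631.8 -32.7  33.4] yaw 174.00 F [ 0.2 -0.2 -0.7] gap 33.9 grip 60.0 tilt [ 0.0023 -0.0006] j6 -0.05
(630.5, -32, 33, 174) -> lin [1.4 0.5 0.4] dr [-0.   0.1 -0. ]
```

Emit:
play_rows(
  dr=[
    [0,0,0],
    [0,0,0],
    [0,0,0],
    [0,0,0],
    [0,0,0],
    [0,0,0],
    [0,0,0],
    [0,0,0],
    [0,0,0],
    [0,0,0],
  ],
  linear=[
    [0,0,1],
    [0,0,2],
    [0,0,3],
    [0,0,3],
    [0,0,3],
    [0,0,3],
    [0,0,3],
    [0,0,3],
    [0,0,0],
    [0,0,-10],
  ],
  grip=[25,25,25,25,38,45,52,55,55,55],
)

```text
time: 20.12
position: [0.6293, -0.0323, 0.0409]
tool_rot: [[-0.995, 0.105, -0.003], [0.105, 0.995, 0.0], [0.003, -0.0, -1.0]]
contact_force: [0.5, 0.2, -0.4]
finger_gap: 0.0549
grasp_force: 0.0
```

Emit:
play_rows(
  dr=[
    [0,0,0],
    [0,0,0],
    [0,0,0],
    [0,0,0],
    [0,0,0],
    [0,0,0],
    [0,0,0],
    [0,0,0],
    [0,0,0],
    [0,0,0],
  ],
  linear=[
    [0,0,-25],
    [0,0,-50],
    [0,0,-80],
    [0,0,-110],
    [0,0,-130],
    [0,0,-140],
    [0,0,-140],
    [0,0,-140],
    [0,0,-140],
    [0,0,-140],
  ],
  grip=[55,55,55,55,55,55,55,55,55,55],
)

```text
time: 20.95
position: [0.6296, -0.0323, 0.1802]
tool_rot: [[-0.995, 0.105, -0.003], [0.105, 0.995, 0.0], [0.003, -0.0, -1.0]]
contact_force: [-0.2, -0.2, -1.2]
finger_gap: 0.0548
grasp_force: 0.0
```

```bash
cat > look.py <<'E'
from h import *
def look(z0,z1,f=None):
    go(); im,d,mt=grab('wrist',f); P=cloud(mt,d); hsv=cv2.cvtColor(im,cv2.COLOR_RGB2HSV)
    m=(P[...,2]>z0)&(P[...,2]<z1)&(hsv[...,1]<70)&(hsv[...,2]<110)&(d>0.12)&(np.arange(480)[:,None]<470)
    k,l,s,c=cv2.connectedComponentsWithStats(m.astype(np.uint8))
    for i in range(1,k):
        if s[i,4]>300:
            q=P[l==i]; t=q[q[:,2]>np.percentile(q[:,2],60)-.002]; (cx,cy),r=cv2.minEnclosingCircle((t[:,:2]*1000).astype(np.float32)); print('cap %.1f %.1f r%.1f z %.1f'%(cx,cy,r,np.median(t[:,2])*1000),s[i])
if __name__=='__main__': look(.055,.09)
E
python3 look.py; python3 -c "
from h import *
go((552,338,150,174))"
```

```text
t 20.9 pos [629.6 -32.3 180.2] yaw 174.00 F [-0.2 -0.2 -1.2] gap 54.8 grip 0.0 tilt [-0.0033  0.0003] j6 -0.05
cap 629.9 -33.6 r16.9 z 78.9 [ 294  207   52   56 2237]
cap 674.6 -37.9 r47.4 z 82.4 [247 288 146  18 396]
cap 685.7 66.3 r28.8 z 81.9 [436 289  88  18 370]
t 21.0 pos [629.7 -32.3 180.3] yaw 174.00 F [-0.4  1.1 -0.3] gap 54.7 grip 0.0 tilt [-0.0032  0.0002] j6 -0.05
(552, 338, 150, 174) -> lin [115.9 360.2  30.7] dr [-0.  -0.2 -0. ]
```

Emit:
play_rows(
  dr=[
    [0,0,0],
    [0,0,0],
    [0,0,0],
    [0,0,0],
    [0,0,0],
    [0,0,0],
    [0,0,0],
    [0,0,0],
    [0,0,0],
    [0,0,0],
  ],
  linear=[
    [12,37,3],
    [25,77,6],
    [38,117,9],
    [51,157,12],
    [64,197,15],
    [76,237,18],
    [89,277,21],
    [102,317,24],
    [114,354,27],
    [116,360,30],
  ],
  grip=[60,60,60,60,60,60,60,60,60,60],
)

```text
time: 21.83
position: [0.5502, 0.3437, 0.1506]
tool_rot: [[-0.995, 0.098, -0.002], [0.098, 0.995, 0.002], [0.002, 0.002, -1.0]]
contact_force: [0.6, -0.3, 0.3]
finger_gap: 0.0601
grasp_force: 0.0
```

```bash
python3 jars.py; python3 -c "
from h import *
go((552,338,12,174))"
```

```text
t 21.8 pos [550.2 343.7 150.6] yaw 174.39 F [ 0.6 -0.3  0.3] gap 60.1 grip 0.0 tilt [-0.0022  0.0019] j6 0.56
jar 450.0 341.0 r16.9 z 66.3 [ 267   31   64   68 3401]
jar 453.2 256.5 r17.0 z 65.9 [ 111   54   70   67 3535]
jar 551.7 337.9 r17.0 z 67.4 [ 284  217   57   58 2546]
t 21.9 pos [550.5 341.9 149.8] yaw 174.36 F [ 0.4  0.9 -0.5] gap 60.1 grip 0.0 tilt [-0.0026 -0.0001] j6 0.56
(552, 338, 12, 174) -> lin [ -2.3  -3.7 137.8] dr [-0.  -0.1  0.4]
```

Emit:
play_rows(
  dr=[
    [0,0,0],
    [0,0,0],
    [0,0,0],
    [0,0,0],
    [0,0,0],
    [0,0,0],
    [0,0,0],
    [0,0,0],
    [0,0,0],
    [0,0,0],
  ],
  linear=[
    [-1,-1,25],
    [-1,-1,60],
    [-1,-1,95],
    [-1,-1,125],
    [-1,-1,136],
    [-1,-1,136],
    [-1,-1,136],
    [-1,-1,136],
    [-1,-1,136],
    [-1,-1,136],
  ],
  grip=[60,60,60,60,60,60,45,25,25,25],
)

```text
time: 22.72
position: [0.5562, 0.3372, 0.0188]
tool_rot: [[-0.994, 0.105, 0.005], [0.105, 0.995, 0.001], [-0.005, 0.002, -1.0]]
contact_force: [0.7, -0.7, 4.1]
finger_gap: 0.0341
grasp_force: 60.2
```

Emit:
play_rows(
  dr=[
    [0,0,0],
    [0,0,0],
    [0,0,0],
    [0,0,0],
    [0,0,0],
    [0,0,0],
    [0,0,0],
    [0,0,0],
    [0,0,0],
    [0,0,0],
  ],
  linear=[
    [0,0,0],
    [0,0,0],
    [0,0,0],
    [0,0,-10],
    [0,0,-30],
    [0,0,-60],
    [0,0,-80],
    [0,0,-90],
    [0,0,-90],
    [0,0,-90],
  ],
  grip=[25,25,25,25,25,25,25,25,25,25],
)

```text
time: 23.55
position: [0.5542, 0.3367, 0.1063]
tool_rot: [[-0.995, 0.104, 0.001], [0.104, 0.995, 0.0], [-0.001, 0.0, -1.0]]
contact_force: [-0.8, 0.6, -2.2]
finger_gap: 0.0345
grasp_force: 60.0
```

```bash
python3 -c "
from h import *
go((639,47.5,105,174))"
```

```text
t 23.6 pos [554.2 336.7 106.3] yaw 174.01 F [-0.8  0.6 -2.2] gap 34.5 grip 60.0 tilt [0.0011 0.    ] j6 0.55
(639, 47.5, 105, 174) -> lin [-114.5 -278.7    1.4] dr [0.  0.1 0. ]
```

Emit:
play_rows(
  dr=[
    [0,0,0],
    [0,0,0],
    [0,0,0],
    [0,0,0],
    [0,0,0],
    [0,0,0],
    [0,0,0],
    [0,0,0],
    [0,0,0],
    [0,0,0],
  ],
  linear=[
    [-10,-25,0],
    [-25,-60,0],
    [-40,-96,0],
    [-56,-133,0],
    [-72,-170,0],
    [-88,-208,0],
    [-103,-244,0],
    [-113,-268,0],
    [-117,-279,0],
    [-117,-279,0],
  ],
  grip=[25,25,25,25,25,25,25,25,25,25],
)

```text
time: 24.38
position: [0.6407, 0.044, 0.1042]
tool_rot: [[-0.994, 0.109, -0.003], [0.109, 0.994, -0.001], [0.003, -0.001, -1.0]]
contact_force: [0.0, 0.1, -1.6]
finger_gap: 0.0344
grasp_force: 60.2
```

Emit:
play_rows(
  dr=[
    [0,0,0],
    [0,0,0],
    [0,0,0],
    [0,0,0],
    [0,0,0],
    [0,0,0],
    [0,0,0],
    [0,0,0],
    [0,0,0],
    [0,0,0],
  ],
  linear=[
    [0,0,0],
    [0,0,15],
    [0,0,35],
    [0,0,52],
    [0,0,64],
    [0,0,70],
    [0,0,73],
    [0,0,75],
    [0,0,77],
    [0,0,77],
  ],
  grip=[25,25,25,25,25,25,25,25,25,25],
)

```text
time: 25.22
position: [0.6426, 0.0475, 0.0308]
tool_rot: [[-0.995, 0.104, 0.003], [0.104, 0.995, 0.0], [-0.003, 0.001, -1.0]]
contact_force: [-0.0, 2.6, 0.8]
finger_gap: 0.0343
grasp_force: 60.3
```

```bash
python3 -c "
from h import *
go((642,47.5,31,174))"
```

```text
t 25.2 pos [642.6  47.5  30.8] yaw 174.04 F [-0.   2.6  0.8] gap 34.3 grip 60.3 tilt [0.0033 0.0003] j6 0.08
(642, 47.5, 31, 174) -> lin [ 0.6 -0.1 -0.2] dr [0.  0.2 0. ]
```

Emit:
play_rows(
  dr=[
    [0,0,0],
    [0,0,0],
    [0,0,0],
    [0,0,0],
    [0,0,0],
    [0,0,0],
    [0,0,0],
    [0,0,0],
    [0,0,0],
    [0,0,0],
  ],
  linear=[
    [0,0,1],
    [0,0,1],
    [0,0,1],
    [0,0,1],
    [0,0,1],
    [0,0,1],
    [0,0,0],
    [0,0,0],
    [0,0,0],
    [0,0,-10],
  ],
  grip=[25,25,25,36,40,45,50,55,55,55],
)

```text
time: 26.05
position: [0.6395, 0.0468, 0.0374]
tool_rot: [[-0.995, 0.105, -0.004], [0.105, 0.995, -0.0], [0.004, -0.001, -1.0]]
contact_force: [-0.6, 0.3, 0.1]
finger_gap: 0.0548
grasp_force: 0.0
```

Emit:
play_rows(
  dr=[
    [0,0,0],
    [0,0,0],
    [0,0,0],
    [0,0,0],
    [0,0,0],
    [0,0,0],
    [0,0,0],
    [0,0,0],
    [0,0,0],
    [0,0,0],
  ],
  linear=[
    [0,0,-25],
    [0,0,-50],
    [0,0,-80],
    [0,0,-110],
    [0,0,-130],
    [0,0,-140],
    [0,0,-140],
    [0,0,-140],
    [0,0,-140],
    [0,0,-140],
  ],
  grip=[55,55,55,55,55,55,55,55,55,55],
)

```text
time: 26.88
position: [0.6399, 0.0468, 0.1771]
tool_rot: [[-0.995, 0.105, -0.003], [0.105, 0.995, -0.0], [0.003, -0.001, -1.0]]
contact_force: [-0.8, -0.1, 0.5]
finger_gap: 0.0549
grasp_force: 0.0
```

```bash
python3 look.py; python3 -c "
from h import *
go((453.3,256.5,150,174))"
```

```text
t 26.9 pos [639.9  46.8 177.1] yaw 174.00 F [-0.8 -0.1  0.5] gap 54.9 grip 0.0 tilt [-0.0034 -0.0002] j6 0.08
cap 638.8 46.9 r16.9 z 79.4 [ 295  206   53   56 2299]
cap 631.6 -33.0 r16.7 z 78.8 [ 169  209   57   55 2175]
cap 671.7 -60.4 r29.1 z 81.0 [119 287  89  20 384]
t 26.9 pos [640.1  46.9 177.3] yaw 174.00 F [-0.1 -0.8 -0.4] gap 54.9 grip 0.0 tilt [-0.0032 -0.0002] j6 0.08
(453.3, 256.5, 150, 174) -> lin [207.6 189.   27.8] dr [-0.  -0.2 -0. ]
```

Emit:
play_rows(
  dr=[
    [0,0,0],
    [0,0,0],
    [0,0,0],
    [0,0,0],
    [0,0,0],
    [0,0,0],
    [0,0,0],
    [0,0,0],
    [0,0,0],
    [0,0,0],
  ],
  linear=[
    [27,24,4],
    [54,49,8],
    [81,74,12],
    [108,98,16],
    [135,123,20],
    [162,147,24],
    [185,168,28],
    [200,182,28],
    [207,189,28],
    [207,189,28],
  ],
  grip=[60,60,60,60,60,60,60,60,60,60],
)

```text
time: 27.77
position: [0.4534, 0.2574, 0.1505]
tool_rot: [[-0.995, 0.102, -0.001], [0.102, 0.995, -0.001], [0.001, -0.001, -1.0]]
contact_force: [-0.1, -0.1, 0.5]
finger_gap: 0.0599
grasp_force: 0.0
```

```bash
python3 jars.py; python3 -c "
from h import *
go((453.2,256.5,12,174))"
```

```text
t 27.8 pos [453.4 257.4 150.5] yaw 174.17 F [-0.1 -0.1  0.5] gap 59.9 grip 0.0 tilt [-0.0013 -0.0009] j6 0.50
jar 449.9 340.9 r17.1 z 66.2 [ 430  194   62   58 2728]
jar 453.2 256.1 r17.0 z 65.8 [ 292  214   56   57 2492]
t 27.8 pos [454.8 256.5 150.7] yaw 174.08 F [0.5 0.3 0.6] gap 59.9 grip 0.0 tilt [ 0.0001 -0.0012] j6 0.50
(453.2, 256.5, 12, 174) -> lin [  1.7  -0.  138.7] dr [-0.1  0.   0.1]
```

Emit:
play_rows(
  dr=[
    [0,0,0],
    [0,0,0],
    [0,0,0],
    [0,0,0],
    [0,0,0],
    [0,0,0],
    [0,0,0],
    [0,0,0],
    [0,0,0],
    [0,0,0],
  ],
  linear=[
    [3,0,25],
    [3,0,60],
    [3,0,95],
    [3,0,125],
    [3,0,137],
    [3,0,137],
    [3,0,137],
    [3,0,137],
    [3,0,137],
    [3,0,137],
  ],
  grip=[60,60,60,60,60,60,45,25,25,25],
)

```text
time: 28.65
position: [0.4539, 0.2571, 0.0156]
tool_rot: [[-0.994, 0.105, 0.004], [0.105, 0.994, 0.001], [-0.003, 0.001, -1.0]]
contact_force: [1.8, -0.3, 2.3]
finger_gap: 0.0344
grasp_force: 59.7
```

Emit:
play_rows(
  dr=[
    [0,0,0],
    [0,0,0],
    [0,0,0],
    [0,0,0],
    [0,0,0],
    [0,0,0],
    [0,0,0],
    [0,0,0],
    [0,0,0],
    [0,0,0],
  ],
  linear=[
    [0,0,0],
    [0,0,0],
    [0,0,0],
    [0,0,-10],
    [0,0,-30],
    [0,0,-60],
    [0,0,-80],
    [0,0,-90],
    [0,0,-90],
    [0,0,-90],
  ],
  grip=[25,25,25,25,25,25,25,25,25,25],
)

```text
time: 29.48
position: [0.4522, 0.2568, 0.1042]
tool_rot: [[-0.995, 0.104, 0.001], [0.104, 0.995, -0.0], [-0.001, 0.0, -1.0]]
contact_force: [-0.2, -0.4, -1.8]
finger_gap: 0.0348
grasp_force: 59.8
```

```bash
python3 -c "
from h import *
go((570,-25.5,105,174))"
```

```text
t 29.5 pos [452.2 256.8 104.2] yaw 174.01 F [-0.2 -0.4 -1.8] gap 34.8 grip 59.8 tilt [ 0.0008 -0.    ] j6 0.50
(570, -25.5, 105, 174) -> lin [-146.6 -268.5   -0.7] dr [0. 0. 0.]
```

Emit:
play_rows(
  dr=[
    [0,0,0],
    [0,0,0],
    [0,0,0],
    [0,0,0],
    [0,0,0],
    [0,0,0],
    [0,0,0],
    [0,0,0],
    [0,0,0],
    [0,0,0],
  ],
  linear=[
    [-13,-24,0],
    [-32,-58,0],
    [-51,-94,0],
    [-70,-129,0],
    [-90,-164,0],
    [-109,-200,0],
    [-128,-234,0],
    [-141,-258,0],
    [-147,-269,0],
    [-147,-269,0],
  ],
  grip=[25,25,25,25,25,25,25,25,25,25],
)

```text
time: 30.32
position: [0.5702, -0.0286, 0.1024]
tool_rot: [[-0.994, 0.108, -0.002], [0.108, 0.994, -0.0], [0.002, -0.001, -1.0]]
contact_force: [-0.3, 0.4, -0.5]
finger_gap: 0.0345
grasp_force: 60.1
```

Emit:
play_rows(
  dr=[
    [0,0,0],
    [0,0,0],
    [0,0,0],
    [0,0,0],
    [0,0,0],
    [0,0,0],
    [0,0,0],
    [0,0,0],
    [0,0,0],
    [0,0,0],
  ],
  linear=[
    [0,0,0],
    [0,0,15],
    [0,0,35],
    [0,0,52],
    [0,0,64],
    [0,0,70],
    [0,0,73],
    [0,0,75],
    [0,0,77],
    [0,0,77],
  ],
  grip=[25,25,25,25,25,25,25,25,25,25],
)

```text
time: 31.15
position: [0.5709, -0.0259, 0.0279]
tool_rot: [[-0.995, 0.104, 0.002], [0.104, 0.995, -0.0], [-0.002, -0.0, -1.0]]
contact_force: [-0.5, -0.4, -0.8]
finger_gap: 0.0339
grasp_force: 60.1
```

```bash
python3 -c "
from h import *
go((570,-25.5,28,174))"
```

```text
t 31.1 pos [570.9 -25.9  27.9] yaw 174.03 F [-0.5 -0.4 -0.8] gap 33.9 grip 60.1 tilt [ 0.0017 -0.0003] j6 -0.05
(570, -25.5, 28, 174) -> lin [ 0.9  0.3 -0.1] dr [-0.   0.1  0. ]
```

Emit:
play_rows(
  dr=[
    [0,0,0],
    [0,0,0],
    [0,0,0],
    [0,0,0],
    [0,0,0],
    [0,0,0],
    [0,0,0],
    [0,0,0],
    [0,0,0],
    [0,0,0],
  ],
  linear=[
    [0,0,1],
    [0,0,2],
    [0,0,2],
    [0,0,2],
    [0,0,2],
    [0,0,2],
    [0,0,1],
    [0,0,0],
    [0,0,0],
    [0,0,-10],
  ],
  grip=[25,25,25,36,40,45,50,55,55,55],
)

```text
time: 31.98
position: [0.5686, -0.0259, 0.0358]
tool_rot: [[-0.995, 0.105, -0.003], [0.105, 0.995, 0.0], [0.003, -0.0, -1.0]]
contact_force: [-0.9, 0.2, 0.1]
finger_gap: 0.0552
grasp_force: 0.0
```

Emit:
play_rows(
  dr=[
    [0,0,0],
    [0,0,0],
    [0,0,0],
    [0,0,0],
    [0,0,0],
    [0,0,0],
    [0,0,0],
    [0,0,0],
    [0,0,0],
    [0,0,0],
  ],
  linear=[
    [0,0,-25],
    [0,0,-50],
    [0,0,-80],
    [0,0,-110],
    [0,0,-130],
    [0,0,-140],
    [0,0,-140],
    [0,0,-140],
    [0,0,-140],
    [0,0,-140],
  ],
  grip=[55,55,55,55,55,55,55,55,55,55],
)

```text
time: 32.82
position: [0.5689, -0.0259, 0.1753]
tool_rot: [[-0.995, 0.105, -0.003], [0.105, 0.995, 0.0], [0.003, -0.0, -1.0]]
contact_force: [0.1, 0.1, -0.1]
finger_gap: 0.0549
grasp_force: 0.0
```

```bash
python3 look.py; python3 -c "
from h import *
go((450,341,150,174))"
```

```text
t 32.8 pos [568.9 -25.9 175.3] yaw 174.00 F [ 0.1  0.1 -0.1] gap 54.9 grip 0.0 tilt [-0.0032  0.0003] j6 -0.05
cap 570.9 -27.4 r16.9 z 77.8 [ 294  212   52   55 2222]
cap 629.9 -34.1 r16.3 z 76.6 [295 301  49  29 465]
cap 675.2 -34.1 r56.8 z 81.9 [244 366 166  25 614]
t 32.9 pos [569.  -25.9 175.5] yaw 174.00 F [-0.1  0.2 -0.3] gap 55.0 grip 0.0 tilt [-0.003   0.0003] j6 -0.05
(450, 341, 150, 174) -> lin [156.6 352.5  25.9] dr [-0.  -0.2 -0. ]
```

Emit:
play_rows(
  dr=[
    [0,0,0],
    [0,0,0],
    [0,0,0],
    [0,0,0],
    [0,0,0],
    [0,0,0],
    [0,0,0],
    [0,0,0],
    [0,0,0],
    [0,0,0],
  ],
  linear=[
    [16,37,3],
    [33,75,6],
    [50,113,9],
    [67,151,12],
    [84,189,15],
    [101,227,18],
    [118,265,21],
    [135,303,24],
    [152,341,26],
    [156,352,26],
  ],
  grip=[60,60,60,60,60,60,60,60,60,60],
)

```text
time: 33.7
position: [0.4486, 0.3445, 0.1495]
tool_rot: [[-0.995, 0.099, -0.003], [0.099, 0.995, 0.001], [0.003, 0.0, -1.0]]
contact_force: [0.1, -0.1, 0.5]
finger_gap: 0.0599
grasp_force: 0.0
```

```bash
python3 jars.py; python3 -c "
from h import *
go((450,341,12,174))"
```

```text
t 33.7 pos [448.6 344.5 149.5] yaw 174.32 F [ 0.1 -0.1  0.5] gap 59.9 grip 0.0 tilt [-0.0027  0.0007] j6 0.64
jar 449.9 341.1 r17.0 z 66.1 [ 288  217   57   57 2521]
t 33.8 pos [449.2 344.5 149.7] yaw 174.35 F [0.5 1.5 0.9] gap 59.7 grip 0.0 tilt [-0.0021  0.0006] j6 0.64
(450, 341, 12, 174) -> lin [ -1.4  -3.5 137.7] dr [ 0.  -0.1  0.4]
```

Emit:
play_rows(
  dr=[
    [0,0,0],
    [0,0,0],
    [0,0,0],
    [0,0,0],
    [0,0,0],
    [0,0,0],
    [0,0,0],
    [0,0,0],
    [0,0,0],
    [0,0,0],
  ],
  linear=[
    [2,-1,25],
    [2,-1,60],
    [2,-1,95],
    [2,-1,125],
    [2,-1,136],
    [2,-1,136],
    [2,-1,136],
    [2,-1,136],
    [2,-1,136],
    [2,-1,136],
  ],
  grip=[60,60,60,60,60,60,45,25,25,25],
)

```text
time: 34.58
position: [0.4518, 0.3403, 0.0174]
tool_rot: [[-0.995, 0.105, 0.004], [0.105, 0.995, 0.002], [-0.004, 0.002, -1.0]]
contact_force: [-0.2, -0.1, 4.4]
finger_gap: 0.0348
grasp_force: 59.9
```

Emit:
play_rows(
  dr=[
    [0,0,0],
    [0,0,0],
    [0,0,0],
    [0,0,0],
    [0,0,0],
    [0,0,0],
    [0,0,0],
    [0,0,0],
    [0,0,0],
    [0,0,0],
  ],
  linear=[
    [0,0,0],
    [0,0,0],
    [0,0,0],
    [0,0,-10],
    [0,0,-30],
    [0,0,-60],
    [0,0,-80],
    [0,0,-90],
    [0,0,-90],
    [0,0,-90],
  ],
  grip=[25,25,25,25,25,25,25,25,25,25],
)

```text
time: 35.42
position: [0.45, 0.3395, 0.1053]
tool_rot: [[-0.995, 0.104, 0.001], [0.104, 0.995, 0.0], [-0.001, 0.0, -1.0]]
contact_force: [0.5, 0.3, -2.1]
finger_gap: 0.0344
grasp_force: 59.9
```

```bash
python3 -c "
from h import *
go((578,54.5,105,174))"
```

```text
t 35.4 pos [450.  339.5 105.3] yaw 174.00 F [ 0.5  0.3 -2.1] gap 34.4 grip 59.9 tilt [0.0011 0.0001] j6 0.64
(578, 54.5, 105, 174) -> lin [-157.1 -270.1    0.4] dr [0.  0.1 0. ]
```

Emit:
play_rows(
  dr=[
    [0,0,0],
    [0,0,0],
    [0,0,0],
    [0,0,0],
    [0,0,0],
    [0,0,0],
    [0,0,0],
    [0,0,0],
    [0,0,0],
    [0,0,0],
  ],
  linear=[
    [-14,-24,0],
    [-34,-58,0],
    [-55,-94,0],
    [-75,-129,0],
    [-96,-164,0],
    [-117,-200,0],
    [-137,-234,0],
    [-151,-258,0],
    [-157,-269,0],
    [-157,-269,0],
  ],
  grip=[25,25,25,25,25,25,25,25,25,25],
)

```text
time: 36.25
position: [0.5778, 0.0528, 0.1034]
tool_rot: [[-0.994, 0.109, -0.002], [0.109, 0.994, -0.001], [0.002, -0.001, -1.0]]
contact_force: [-0.4, 1.2, -0.7]
finger_gap: 0.0338
grasp_force: 60.2
```

Emit:
play_rows(
  dr=[
    [0,0,0],
    [0,0,0],
    [0,0,0],
    [0,0,0],
    [0,0,0],
    [0,0,0],
    [0,0,0],
    [0,0,0],
    [0,0,0],
    [0,0,0],
  ],
  linear=[
    [0,0,0],
    [0,0,15],
    [0,0,35],
    [0,0,52],
    [0,0,64],
    [0,0,70],
    [0,0,73],
    [0,0,75],
    [0,0,77],
    [0,0,77],
  ],
  grip=[25,25,25,25,25,25,25,25,25,25],
)

```text
time: 37.08
position: [0.5788, 0.056, 0.0294]
tool_rot: [[-0.995, 0.104, 0.003], [0.104, 0.995, -0.0], [-0.003, 0.0, -1.0]]
contact_force: [0.0, -0.1, 0.4]
finger_gap: 0.0342
grasp_force: 60.2
```

Emit:
play_rows(
  dr=[
    [0,0,0],
    [0,0,0],
    [0,0,0],
    [0,0,0],
    [0,0,0],
    [0,0,0],
    [0,0,0],
    [0,0,0],
    [0,0,0],
    [0,0,0],
  ],
  linear=[
    [0,0,1],
    [0,0,1],
    [0,0,1],
    [0,0,1],
    [0,0,1],
    [0,0,1],
    [0,0,1],
    [0,0,0],
    [0,0,0],
    [0,0,-10],
  ],
  grip=[25,25,25,36,40,45,50,55,55,55],
)

```text
time: 37.92
position: [0.5761, 0.0554, 0.0368]
tool_rot: [[-0.995, 0.105, -0.003], [0.105, 0.995, -0.0], [0.003, -0.001, -1.0]]
contact_force: [-0.5, -0.0, 0.3]
finger_gap: 0.0549
grasp_force: 0.0
```

Emit:
play_rows(
  dr=[
    [0,0,0],
    [0,0,0],
    [0,0,0],
    [0,0,0],
    [0,0,0],
    [0,0,0],
    [0,0,0],
    [0,0,0],
    [0,0,0],
    [0,0,0],
  ],
  linear=[
    [0,0,-25],
    [0,0,-50],
    [0,0,-80],
    [0,0,-110],
    [0,0,-130],
    [0,0,-140],
    [0,0,-140],
    [0,0,-140],
    [0,0,-140],
    [0,0,-140],
  ],
  grip=[55,55,55,45,30,15,0,0,0,0],
)

```text
time: 38.75
position: [0.5765, 0.0555, 0.1763]
tool_rot: [[-0.995, 0.105, -0.003], [0.105, 0.995, -0.0], [0.003, -0.001, -1.0]]
contact_force: [-0.6, -0.0, -1.0]
finger_gap: 0.0001
grasp_force: 0.0
```

```bash
python3 look.py;  python3 -c "
from h import *
im,d,mt=grab('wrist','w9.png')
go((578,54.5,95,174))"
```

```text
t 38.8 pos [576.5  55.5 176.3] yaw 174.00 F [-0.6 -0.  -1. ] gap 0.1 grip 0.0 tilt [-0.0032 -0.0003] j6 0.09
cap 577.5 55.0 r16.8 z 78.2 [ 295  210   52   54 2225]
cap 571.1 -25.8 r16.6 z 77.8 [ 171  214   52   54 1896]
cap 628.3 -20.2 r16.4 z 75.9 [197 297  47  37 510]
t 38.9 pos [576.8  55.5 176.7] yaw 174.00 F [-0.7  0.5  0. ] gap 0.0 grip 0.0 tilt [-0.0026 -0.0003] j6 0.09
(578, 54.5, 95, 174) -> lin [-1.5 -0.8 81.7] dr [-0.  -0.1 -0. ]
```

View pics/w9.png

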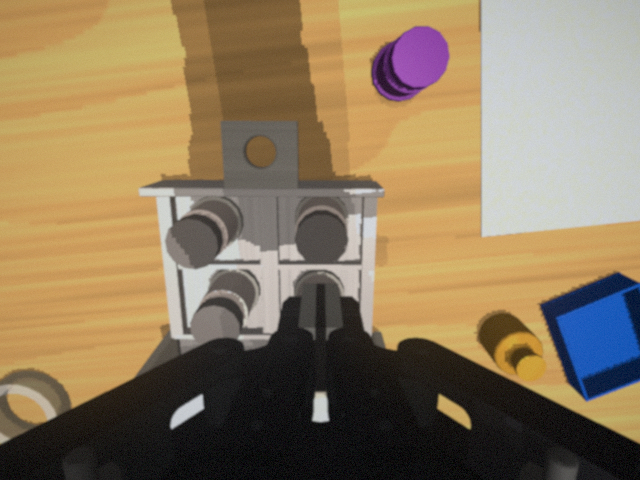

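All four jars are in the tray, one per bay; the rear-right one, at (215,325), was nudged toward the middle rib but stands inside its bay. Pressing the front-left cap now.

Emit:
play_rows(
  dr=[
    [0,0,0],
    [0,0,0],
    [0,0,0],
    [0,0,0],
    [0,0,0],
    [0,0,0],
    [0,0,0],
    [0,0,0],
    [0,0,0],
    [0,0,0],
  ],
  linear=[
    [-1,-0.5,30],
    [-1,-0.5,65],
    [-1,-0.5,90],
    [-1,-0.5,95],
    [-1,-0.5,98],
    [-1,-0.5,101],
    [-1,-0.5,104],
    [-1,-0.5,106],
    [-1,-0.5,106],
    [-1,-0.5,106],
  ],
  grip=[0,0,0,0,0,0,0,0,0,0],
)

```text
time: 39.68
position: [0.5802, 0.0548, 0.0737]
tool_rot: [[-0.995, 0.105, 0.004], [0.105, 0.995, -0.0], [-0.004, -0.0, -1.0]]
contact_force: [0.1, -0.4, 5.6]
finger_gap: -0.0002
grasp_force: 2.4
```

```bash
python3 -c "
from h import *
go((577.5,55,72,174))"
```

```text
t 39.7 pos [580.2  54.8  73.7] yaw 174.00 F [ 0.1 -0.4  5.6] gap -0.2 grip 2.4 tilt [ 0.0036 -0.0005] j6 0.09
(577.5, 55, 72, 174) -> lin [ 2.7 -0.1  1.7] dr [-0.   0.2 -0. ]
```

Emit:
play_rows(
  dr=[
    [0,0,0],
    [0,0,0],
    [0,0,0],
    [0,0,0],
    [0,0,0],
    [0,0,0],
    [0,0,0],
    [0,0,0],
    [0,0,0],
    [0,0,0],
  ],
  linear=[
    [1,0,1],
    [1,0,2],
    [1,0,3],
    [1,0,4],
    [1,0,5],
    [1,0,6],
    [1,0,7],
    [1,0,8],
    [1,0,8],
    [1,0,8],
  ],
  grip=[0,0,0,0,0,0,0,0,0,0],
)

```text
time: 40.52
position: [0.5852, 0.0544, 0.0717]
tool_rot: [[-0.994, 0.105, 0.017], [0.105, 0.994, -0.002], [-0.017, 0.0, -1.0]]
contact_force: [-0.8, -1.3, 31.3]
finger_gap: -0.0001
grasp_force: 15.4
```

```bash
python3 -c "
from h import *
go((577.5,55,140,174))"
```

```text
t 40.5 pos [585.2  54.4  71.7] yaw 173.98 F [-0.8 -1.3 31.3] gap -0.1 grip 15.4 tilt [ 0.0167 -0.0017] j6 0.09
(577.5, 55, 140, 174) -> lin [  6.6  -0.2 -68.5] dr [ 0.  1. -0.]
```

Emit:
play_rows(
  dr=[
    [0,0,0],
    [0,0,0],
    [0,0,0],
    [0,0,0],
    [0,0,0],
    [0,0,0],
    [0,0,0],
    [0,0,0],
    [0,0,0],
    [0,0,0],
  ],
  linear=[
    [0,0,-10],
    [0,0,-25],
    [0,0,-48],
    [0,-15,-48],
    [-1,-35,-48],
    [-1,-60,-48],
    [-1.5,-78,-48],
    [-1.5,-81.5,-48],
    [-1.5,-81.5,-48],
    [-1.5,-81.5,-48],
  ],
  grip=[0,0,0,0,0,0,0,0,0,0],
)

```text
time: 41.35
position: [0.5705, -0.0257, 0.112]
tool_rot: [[-0.995, 0.105, -0.0], [0.105, 0.995, 0.001], [0.0, 0.001, -1.0]]
contact_force: [-0.8, -0.2, 0.0]
finger_gap: -0.0001
grasp_force: 0.0
```

Emit:
play_rows(
  dr=[
    [0,0,0],
    [0,0,0],
    [0,0,0],
    [0,0,0],
    [0,0,0],
    [0,0,0],
    [0,0,0],
    [0,0,0],
    [0,0,0],
    [0,0,0],
  ],
  linear=[
    [0,0,15],
    [0,0,25],
    [0,0,30],
    [0,0,33],
    [0,0,36],
    [0,0,39],
    [0,0,42],
    [0,0,44],
    [0,0,44],
    [0,0,44],
  ],
  grip=[0,0,0,0,0,0,0,0,0,0],
)

```text
time: 42.18
position: [0.5748, -0.026, 0.0719]
tool_rot: [[-0.995, 0.104, 0.009], [0.104, 0.995, -0.0], [-0.009, 0.001, -1.0]]
contact_force: [-0.2, 2.4, 13.7]
finger_gap: -0.0003
grasp_force: 6.6
```

```bash
python3 -c "
from h import *
go((571,-26,72,174))"
```

```text
t 42.2 pos [574.8 -26.   71.9] yaw 174.03 F [-0.2  2.4 13.7] gap -0.3 grip 6.6 tilt [ 0.009 -0.   ] j6 -0.05
(571, -26, 72, 174) -> lin [ 3.7 -0.4 -0.1] dr [0.1 0.5 0. ]
```

Emit:
play_rows(
  dr=[
    [0,0,0],
    [0,0,0],
    [0,0,0],
    [0,0,0],
    [0,0,0],
    [0,0,0],
    [0,0,0],
    [0,0,0],
    [0,0,0],
    [0,0,0],
  ],
  linear=[
    [0,0,-10],
    [0,0,-25],
    [0,0,-44],
    [-12,16,-44],
    [-30,40,-44],
    [-48,65,-44],
    [-58,79,-44],
    [-58,79,-44],
    [-58,79,-44],
    [-58,79,-44],
  ],
  grip=[0,0,0,0,0,0,0,0,0,0],
)

```text
time: 43.02
position: [0.636, 0.0458, 0.1122]
tool_rot: [[-0.994, 0.105, -0.001], [0.105, 0.994, -0.001], [0.001, -0.001, -1.0]]
contact_force: [0.4, -1.7, 0.3]
finger_gap: -0.0001
grasp_force: 0.0
```

Emit:
play_rows(
  dr=[
    [0,0,0],
    [0,0,0],
    [0,0,0],
    [0,0,0],
    [0,0,0],
    [0,0,0],
    [0,0,0],
    [0,0,0],
    [0,0,0],
    [0,0,0],
  ],
  linear=[
    [0,0,15],
    [0,0,25],
    [0,0,30],
    [0,0,33],
    [0,0,36],
    [0,0,39],
    [0,0,42],
    [0,0,45],
    [0,0,45],
    [0,0,45],
  ],
  grip=[0,0,0,0,0,0,0,0,0,0],
)

```text
time: 43.85
position: [0.6408, 0.0451, 0.0717]
tool_rot: [[-0.994, 0.105, 0.01], [0.105, 0.994, -0.002], [-0.01, -0.001, -1.0]]
contact_force: [-0.3, -3.0, 14.2]
finger_gap: -0.0
grasp_force: 6.9
```

```bash
python3 -c "
from h import *
go((637,47,72,174))"; python3 m0.py | grep top | head -60
```

```text
t 43.9 pos [640.8  45.1  71.7] yaw 173.96 F [-0.3 -3.  14.2] gap -0.0 grip 6.9 tilt [ 0.0099 -0.0024] j6 0.08
(637, 47, 72, 174) -> lin [ 4.   1.5 -0.3] dr [-0.1  0.6 -0. ]
top [0.61  0.452 0.065] [0.032 0.038 0.016] 125 [140. 158. 112.]
top [0.699 0.382 0.066] [0.034 0.036 0.015] 130 [140. 157. 114.]
top [0.478 0.12  0.066] [0.037 0.034 0.015] 125 [140. 156. 113.]
top [ 0.592 -0.032  0.069] [0.033 0.035 0.017] 177 [ 8. 12. 64.]
top [0.661 0.041 0.069] [0.031 0.034 0.017] 149 [ 8. 14. 56.]
top [ 0.658 -0.035  0.069] [0.022 0.02  0.016] 33 [ 5. 16. 65.]
top [ 0.497 -0.281  0.064] [0.036 0.03  0.014] 159 [100.  10. 167.]
top [ 0.802 -0.06   0.066] [0.188 0.186 0.017] 321 [17. 21. 76.]
top [ 0.491 -0.275  0.063] [0.037 0.034 0.009] 106 [ 17.5  17.5 157.5]
top [ 0.669 -0.085  0.067] [0.008 0.012 0.016] 24 [ 16.   32.  100.5]
top [0.764 0.09  0.067] [0.171 0.021 0.017] 384 [ 18.  25. 103.]
top [ 0.64  -0.012  0.067] [0.025 0.021 0.016] 69 [12. 31. 65.]
top [ 0.585 -0.023  0.068] [0.032 0.036 0.015] 190 [12.  36.  73.5]
top [0.654 0.054 0.068] [0.045 0.033 0.017] 158 [13. 24. 65.]
top [0.592 0.059 0.068] [0.033 0.035 0.015] 219 [11. 31. 64.]
top [0.473 0.128 0.066] [0.033 0.034 0.012] 247 [142. 131. 118.]
top [0.694 0.388 0.066] [0.036 0.033 0.012] 327 [143. 126. 119.]
top [0.605 0.459 0.067] [0.035 0.034 0.012] 419 [143. 129. 120.]
```

Emit:
play_rows(
  dr=[
    [0,0,0],
    [0,0,0],
    [0,0,0],
    [0,0,0],
    [0,0,0],
    [0,0,0],
    [0,0,0],
    [0,0,0],
    [0,0,0],
    [0,0,0],
  ],
  linear=[
    [0,0,-10],
    [0,0,-30],
    [0,0,-50],
    [20,-20,-80],
    [45,-45,-110],
    [70,-74,-115],
    [70,-74,-115],
    [70,-74,-115],
    [70,-74,-115],
    [70,-74,-115],
  ],
  grip=[0,0,0,0,0,0,0,0,0,0],
)

```text
time: 44.78
position: [0.5598, -0.0193, 0.1818]
tool_rot: [[-0.995, 0.104, 0.0], [0.104, 0.995, 0.0], [-0.0, 0.0, -1.0]]
contact_force: [-0.4, -0.0, -1.4]
finger_gap: -0.0
grasp_force: 0.0
```

Run:
```python
from h import *; from look import look
look(.055,.085,'w10.png')
mt=cam('wrist'); go((631,-22,110,174))
```

```text
t 44.8 pos [559.8 -19.3 181.8] yaw 174.04 F [-0.4 -0.  -1.4] gap -0.0 grip 0.0 tilt [0.0002 0.0002] j6 -0.04
cap 591.0 50.0 r15.6 z 67.9 [405 244  43  35 344]
cap 583.7 -28.8 r15.3 z 71.6 [289 247  46  24 631]
cap 650.1 45.9 r14.0 z 67.9 [398 326  48  21 373]
t 44.8 pos [559.8 -19.2 181.6] yaw 174.06 F [-0.1 -0.7  0.5] gap 0.2 grip 0.0 tilt [-0.0002  0.0002] j6 -0.04
(631, -22, 110, 174) -> lin [-71.1   4.6  71.6] dr [ 0.  -0.   0.1]
```

View pics/w10.png

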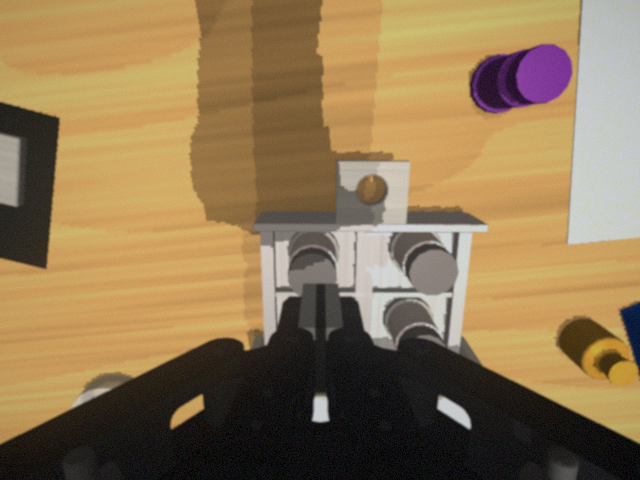

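Emit:
play_rows(
  dr=[
    [0,0,0],
    [0,0,0],
    [0,0,0],
    [0,0,0],
    [0,0,0],
    [0,0,0],
    [0,0,0],
    [0,0,0],
    [0,0,0],
    [0,0,0],
  ],
  linear=[
    [-25,3,-10],
    [-60,6,-20],
    [-95,10,-20],
    [-120,14,-20],
    [-129,14,-20],
    [-129,14,-20],
    [-129,14,-20],
    [-129,14,-20],
    [-129,14,-20],
    [-129,14,-20],
  ],
  grip=[0,0,0,0,0,0,0,0,0,0],
)

```text
time: 45.67
position: [0.6884, -0.0193, 0.2027]
tool_rot: [[-0.995, 0.104, 0.0], [0.104, 0.995, -0.0], [-0.0, -0.0, -1.0]]
contact_force: [-0.2, 0.2, -0.1]
finger_gap: 0.0001
grasp_force: 0.0
```

Run:
```python
from h import *; from look import look
look(.062,.085,'w11.png')
mt=cam('wrist'); go((643,-26,110,174))
```

```text
t 45.7 pos [688.4 -19.3 202.7] yaw 174.01 F [-0.2  0.2 -0.1] gap 0.1 grip 0.0 tilt [ 0.0003 -0.0003] j6 -0.02
cap 589.8 -29.0 r16.9 z 71.9 [ 265   51   52   57 2290]
cap 649.2 -24.1 r16.9 z 78.9 [ 284  145   50   52 2006]
t 45.7 pos [688.5 -19.4 202.8] yaw 174.00 F [-0.  -0.2  0.4] gap 0.1 grip 0.0 tilt [ 0.0006 -0.0003] j6 -0.02
(643, -26, 110, 174) -> lin [ 44.6 -11.3  92.8] dr [-0.  0.  0.]
```

View pics/w11.png

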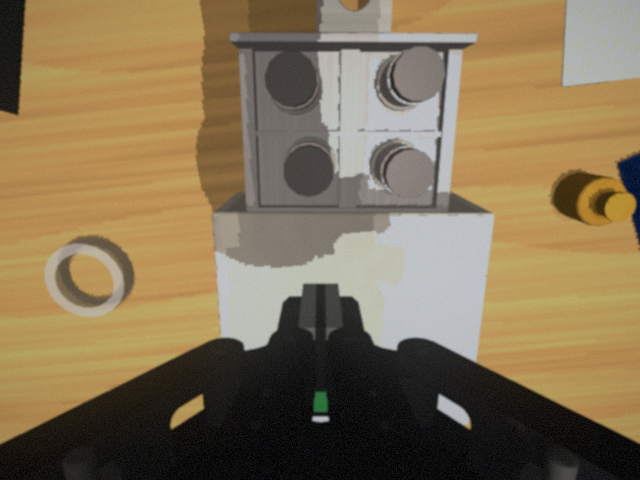

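The view shows all four jars upright, one per bay. The rear-right cap, at (309,170), is still up (79 mm), so I'll press it.

Emit:
play_rows(
  dr=[
    [0,0,0],
    [0,0,0],
    [0,0,0],
    [0,0,0],
    [0,0,0],
    [0,0,0],
    [0,0,0],
    [0,0,0],
    [0,0,0],
    [0,0,0],
  ],
  linear=[
    [10,-3,15],
    [25,-6,40],
    [38,-9,65],
    [42,-9.5,85],
    [42,-9.5,93],
    [42,-9.5,93],
    [42,-9.5,93],
    [42,-9.5,93],
    [42,-9.5,93],
    [42,-9.5,93],
  ],
  grip=[0,0,0,0,0,0,0,0,0,0],
)

```text
time: 46.55
position: [0.6479, -0.0247, 0.1109]
tool_rot: [[-0.995, 0.104, 0.003], [0.104, 0.995, -0.001], [-0.004, -0.0, -1.0]]
contact_force: [1.2, 1.1, 0.1]
finger_gap: -0.0002
grasp_force: 0.0
```

Emit:
play_rows(
  dr=[
    [0,0,0],
    [0,0,0],
    [0,0,0],
    [0,0,0],
    [0,0,0],
    [0,0,0],
    [0,0,0],
    [0,0,0],
    [0,0,0],
    [0,0,0],
  ],
  linear=[
    [0,0,15],
    [0,0,25],
    [0,0,30],
    [0,0,33],
    [0,0,36],
    [0,0,39],
    [0,0,42],
    [0,0,45],
    [0,0,46],
    [0,0,46],
  ],
  grip=[0,0,0,0,0,0,0,0,0,0],
)

```text
time: 47.38
position: [0.6538, -0.0255, 0.0717]
tool_rot: [[-0.994, 0.104, 0.018], [0.104, 0.995, -0.002], [-0.018, -0.0, -1.0]]
contact_force: [-0.4, -0.0, 26.6]
finger_gap: 0.0001
grasp_force: 13.6
```

```bash
python3 -c "
from h import *
go((646,-24,110,174))"
```

```text
t 47.4 pos [653.8 -25.5  71.7] yaw 174.01 F [-0.4 -0.  26.6] gap 0.1 grip 13.6 tilt [ 0.0176 -0.0023] j6 -0.03
(646, -24, 110, 174) -> lin [  7.3   0.6 -38.4] dr [-0.  1.  0.]
```

Emit:
play_rows(
  dr=[
    [0,0,0],
    [0,0,0],
    [0,0,0],
    [0,0,0],
    [0,0,0],
    [0,0,0],
    [0,0,0],
    [0,0,0],
    [0,0,0],
    [0,0,0],
  ],
  linear=[
    [0,0,-10],
    [0,0,-30],
    [0,0,-60],
    [-15,3,-95],
    [-35,8,-130],
    [-46,10,-140],
    [-46,10,-140],
    [-46,10,-140],
    [-46,10,-140],
    [-46,10,-140],
  ],
  grip=[0,0,0,0,0,0,0,0,0,0],
)

```text
time: 48.22
position: [0.6913, -0.0194, 0.2011]
tool_rot: [[-0.994, 0.105, -0.004], [0.105, 0.995, 0.0], [0.004, -0.0, -1.0]]
contact_force: [-0.8, -0.3, 0.1]
finger_gap: -0.0003
grasp_force: 0.0
```

```bash
python3 - <<'E'
from h import *
go(); im,d,mt=grab('wrist','w12.png'); P=cloud(mt,d); m=mt
hsv=cv2.cvtColor(im,cv2.COLOR_RGB2HSV)
for z0,z1 in((.064,.085),):
    mm=(P[...,2]>z0)&(P[...,2]<z1)&(P[...,0]<.68)&(P[...,1]<.08)&(d>.1)
    k,l,s,c=cv2.connectedComponentsWithStats(mm.astype(np.uint8))
    for i in range(1,k):
        if s[i,4]>300: q=P[l==i]; t=q[q[:,2]>np.percentile(q[:,2],60)-.002]; print(cv2.minEnclosingCircle((t[:,:2]*1000).astype(np.float32)),np.median(t[:,2]),s[i])
mm=(P[...,2]>.044)&(P[...,2]<.056)&(P[...,0]<.62)&(d>.1)
k,l,s,c=cv2.connectedComponentsWithStats(mm.astype(np.uint8)); i=1+s[1:,4].argmax(); q=P[l==i]; print(cv2.minAreaRect(q[:,:2].astype(np.float32)*1000),s[i])
E
python3 hole.py
```

```text
t 48.2 pos [691.3 -19.4 201.1] yaw 173.99 F [-0.8 -0.3  0.1] gap -0.3 grip 0.0 tilt [-0.004   0.0002] j6 -0.01
((603.5563354492188, 52.33013153076172), 17.04648780822754) 0.07190555302834839 [ 390   56   55   55 2338]
((597.9952392578125, -29.88681411743164), 16.912736892700195) 0.07190547357346594 [ 265   60   52   56 2245]
((657.3112182617188, -24.957901000976562), 16.93463706970215) 0.07176126050512915 [ 284  154   49   50 1897]
((667.0294799804688, 43.79634475708008), 16.947010040283203) 0.07178400837248455 [ 384  157   51   46 1847]
((561.26123046875, 15.699249267578125), (167.62608337402344, 32.040870666503906), 83.75169372558594) [ 230    0  247   54 5309]
t 48.3 pos [691.3 -19.4 201.3] yaw 173.99 F [ 0.3  1.  -0.3] gap 0.2 grip 0.0 tilt [-0.0038  0.0002] j6 -0.01
scene ((616.168212890625, -19.509628295898438), (121.90404510498047, 194.5968780517578), 77.82560729980469) [[508.0, -59.0], [698.0, -100.0], [724.0, 20.0], [534.0, 61.0]]
```

Run:
```python
from h import *
m=camera_model('wrist'); T=np.eye(4); y=np.radians(174.01); c,n=np.cos(y),np.sin(y)
T[:3,:3]=[[c,n,0],[n,-c,0],[0,0,-1]]; T[:3,3]=[.6884,-.0193,.2027]; T=T@np.array(m['T_tool_cam']); mt=(m,T)
print('cross w11',ray(mt,340,132,.022),'tester edge',ray(mt,352,211,.086),'panel back',ray(mt,352,46,.05),ray(mt,352,36,.05))
```

```text
cross w11 [0.62738213 0.00184362 0.022     ] tester edge [0.67733032 0.00215483 0.086     ] panel back [0.5712176 0.0138513 0.05     ] [0.56504728 0.01436919 0.05      ]
```

All four caps are home (tops at 72 mm) and the tray is still about 108 mm out. I'm moving in front of the tab to push.

Emit:
play_rows(
  dr=[
    [0,0,0],
    [0,0,0],
    [0,0,0],
    [0,0,0],
    [0,0,0],
    [0,0,0],
    [0,0,0],
    [0,0,0],
    [0,0,0],
    [0,0,0],
  ],
  linear=[
    [30,3,8],
    [65,7,16],
    [105,11,27],
    [145,15,37],
    [180,19,46],
    [200,21,51],
    [204,21,51],
    [204,21,51],
    [204,21,51],
    [204,21,51],
  ],
  grip=[0,0,0,0,0,0,0,0,0,0],
)

```text
time: 49.15
position: [0.4946, 0.0223, 0.1529]
tool_rot: [[-0.994, 0.105, 0.003], [0.105, 0.994, -0.001], [-0.003, -0.0, -1.0]]
contact_force: [0.8, 0.3, 0.6]
finger_gap: 0.0
grasp_force: 0.0
```

Run:
```python
from h import *
im,d,mt=grab('wrist'); go((490,23,36,174)); P=cloud(mt,d)
im,d,mt=grab('scene'); P=cloud(mt,d); hsv=cv2.cvtColor(im,cv2.COLOR_RGB2HSV)
m=(P[...,2]>.044)&(P[...,2]<.054)&(hsv[...,1]<80)&(P[...,0]>.45)&(P[...,0]<.60)&(abs(P[...,1])<.13)
k,l,s,c=cv2.connectedComponentsWithStats(m.astype(np.uint8))
for i in range(1,k):
    if s[i,4]>60: q=P[l==i]; print(q.min(0),q.max(0),s[i,4])
```

```text
t 49.2 pos [494.6  22.3 152.9] yaw 173.97 F [-0.6 -0.4  0.1] gap -0.1 grip 0.0 tilt [ 0.0029 -0.0006] j6 0.02
(490, 23, 36, 174) -> lin [  5.    0.2 116.8] dr [-0.   0.2 -0. ]
[ 0.52314613 -0.07001276  0.04400903] [0.5810966  0.06052484 0.05399742] 414
```

Emit:
play_rows(
  dr=[
    [0,0,0],
    [0,0,0],
    [0,0,0],
    [0,0,0],
    [0,0,0],
    [0,0,0],
    [0,0,0],
    [0,0,0],
    [0,0,0],
    [0,0,0],
  ],
  linear=[
    [5,0,25],
    [5,0,60],
    [5,0,95],
    [5,0,112],
    [5,0,117],
    [5,0,117],
    [0,0,117],
    [-5,0,117],
    [-10,0,117],
    [-14,0,117],
  ],
  grip=[0,0,0,0,0,0,0,0,0,0],
)

```text
time: 50.08
position: [0.509, 0.021, 0.0368]
tool_rot: [[-0.995, 0.105, 0.004], [0.105, 0.995, -0.001], [-0.004, -0.0, -1.0]]
contact_force: [-0.1, 0.3, 0.3]
finger_gap: 0.0002
grasp_force: 0.0
```

Emit:
play_rows(
  dr=[
    [0,0,0],
    [0,0,0],
    [0,0,0],
    [0,0,0],
    [0,0,0],
    [0,0,0],
    [0,0,0],
    [0,0,0],
    [0,0,0],
    [0,0,0],
  ],
  linear=[
    [-4,0,0],
    [-9,0,0],
    [-16,0,0],
    [-25,0,0],
    [-35,0,0],
    [-45,0,0],
    [-55,0,0],
    [-65,0,0],
    [-74,0,0],
    [-80,0,0],
  ],
  grip=[0,0,0,0,0,0,0,0,0,0],
)

```text
time: 50.92
position: [0.5873, 0.0127, 0.0351]
tool_rot: [[-0.995, 0.105, 0.001], [0.105, 0.995, -0.0], [-0.001, -0.0, -1.0]]
contact_force: [-0.8, -0.8, 1.8]
finger_gap: 0.0
grasp_force: 0.9
```

```bash
python3 -c "
from h import *
go((625,8.9,36,174))"
```

```text
t 50.9 pos [587.3  12.7  35.1] yaw 173.99 F [-0.8 -0.8  1.8] gap 0.0 grip 0.9 tilt [ 0.0007 -0.0005] j6 0.02
(625, 8.9, 36, 174) -> lin [-37.9   0.2  -0.8] dr [-0.  0. -0.]
```

Emit:
play_rows(
  dr=[
    [0,0,0],
    [0,0,0],
    [0,0,0],
    [0,0,0],
    [0,0,0],
    [0,0,0],
    [0,0,0],
    [0,0,0],
    [0,0,0],
    [0,0,0],
  ],
  linear=[
    [-5,0,0],
    [-11,0,0],
    [-17,0,0],
    [-22,0,0],
    [-27,0,0],
    [-31,0,0],
    [-34,0,0],
    [-37,0,0],
    [-40,0,0],
    [-40,0,0],
  ],
  grip=[0,0,0,0,0,0,0,0,0,0],
)

```text
time: 51.75
position: [0.6247, 0.0088, 0.035]
tool_rot: [[-0.995, 0.104, -0.002], [0.104, 0.995, -0.0], [0.002, -0.0, -1.0]]
contact_force: [-4.3, 0.1, 0.4]
finger_gap: -0.0001
grasp_force: 2.1
```

```bash
python3 -c "
from h import *
go((625,8.9,36,174))"
```

```text
t 51.8 pos [624.7   8.8  35. ] yaw 174.00 F [-4.3  0.1  0.4] gap -0.1 grip 2.1 tilt [-0.0022 -0.0001] j6 0.02
(625, 8.9, 36, 174) -> lin [-0.3  0.1 -1. ] dr [-0.  -0.1  0. ]
```

Force is rising at the expected home position, so I'll push a little more to confirm the stop.

Emit:
play_rows(
  dr=[
    [0,0,0],
    [0,0,0],
    [0,0,0],
    [0,0,0],
    [0,0,0],
    [0,0,0],
    [0,0,0],
    [0,0,0],
    [0,0,0],
    [0,0,0],
  ],
  linear=[
    [-2,0,0],
    [-4,0,0],
    [-6,0,0],
    [-8,0,0],
    [-10,0,0],
    [-10,0,0],
    [-10,0,0],
    [-10,0,0],
    [-10,0,0],
    [-10,0,0],
  ],
  grip=[0,0,0,0,0,0,0,0,0,0],
)

```text
time: 52.58
position: [0.6247, 0.009, 0.034]
tool_rot: [[-0.994, 0.104, -0.019], [0.104, 0.995, 0.001], [0.019, -0.001, -1.0]]
contact_force: [-25.9, 1.2, 17.6]
finger_gap: 0.0
grasp_force: 12.9
```

```bash
python3 -c "
from h import *
go((625,8.9,36,174))"
```

```text
t 52.6 pos [624.7   9.   34. ] yaw 174.04 F [-25.9   1.2  17.6] gap 0.0 grip 12.9 tilt [-0.0192  0.0013] j6 0.02
(625, 8.9, 36, 174) -> lin [-0.2 -0.1 -2. ] dr [-0.  -1.1  0. ]
```

It's at the hard stop: 26 N with no motion. Backing off and checking the final state.

Emit:
play_rows(
  dr=[
    [0,0,0],
    [0,0,0],
    [0,0,0],
    [0,0,0],
    [0,0,0],
    [0,0,0],
    [0,0,0],
    [0,0,0],
    [0,0,0],
    [0,0,0],
  ],
  linear=[
    [5,0,0],
    [12,0,0],
    [25,0,0],
    [45,0,0],
    [65,0,0],
    [85,0,-10],
    [105,0,-40],
    [115,0,-80],
    [115,0,-120],
    [115,0,-140],
  ],
  grip=[0,0,0,0,0,0,0,0,0,0],
)

```text
time: 53.42
position: [0.524, 0.0199, 0.1809]
tool_rot: [[-0.995, 0.104, 0.01], [0.104, 0.995, -0.001], [-0.01, 0.0, -1.0]]
contact_force: [0.9, -0.2, 0.4]
finger_gap: 0.0001
grasp_force: 0.0
```

```bash
python3 m0.py | egrep "top|z50|scene|side"; python3 -c "
from h import *
go(); grab('side','s2.png')
im,d,mt=grab('scene'); P=cloud(mt,d); m=(P[...,2]>.058)&(P[...,2]<.075)&(np.hypot(P[...,0]-.495,P[...,1]+.28)<.08); print('hook',P[m].mean(0))"
```

```text
scene
top [0.61  0.452 0.066] [0.032 0.036 0.013] 121 [140. 159. 108.]
top [0.699 0.382 0.066] [0.035 0.038 0.014] 133 [140. 159. 110.]
top [0.478 0.121 0.066] [0.037 0.033 0.016] 138 [140. 157. 112.]
top [ 0.496 -0.281  0.065] [0.038 0.03  0.015] 156 [100.   11.  163.5]
top [ 0.802 -0.061  0.067] [0.189 0.186 0.017] 313 [17. 21. 73.]
z50 [0.648 0.005 0.049] [0.034 0.052 0.012] 193 [ 17.  15. 132.]
z50 [ 0.799 -0.064  0.05 ] [0.183 0.166 0.013] 223 [17. 21. 74.]
z50 [ 0.528 -0.293  0.051] [0.053 0.031 0.012] 96 [ 17.  15. 104.]
side
top [ 0.491 -0.274  0.063] [0.037 0.033 0.01 ] 111 [ 17.  19. 151.]
top [ 0.672 -0.084  0.065] [0.018 0.011 0.017] 43 [17. 31. 96.]
top [0.766 0.089 0.067] [0.171 0.022 0.017] 389 [ 18.  26. 100.]
top [0.695 0.047 0.063] [0.011 0.021 0.01 ] 27 [15. 31. 67.]
top [0.473 0.129 0.066] [0.035 0.035 0.013] 247 [143. 128. 114.]
top [0.694 0.388 0.066] [0.035 0.034 0.012] 323 [143. 128. 115.]
top [0.605 0.459 0.066] [0.035 0.034 0.012] 428 [143. 130. 116.]
z50 [ 0.507 -0.277  0.049] [0.079 0.039 0.013] 125 [13. 31. 92.]
z50 [0.698 0.028 0.049] [0.226 0.188 0.013] 971 [17. 23. 99.]
t 53.5 pos [526.2  19.6 181.1] yaw 174.01 F [ 0.2  0.3 -0.4] gap -0.2 grip 0.0 tilt [ 0.0138 -0.001 ] j6 0.02
hook [ 0.49657861 -0.28139445  0.06440022]
```

View pics/s2.png

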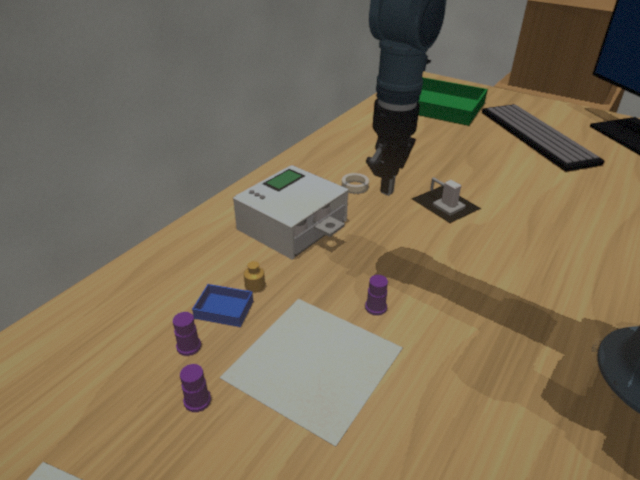

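The tray is home, the hook stands on its mat at (450,200), and the robot is clear of everything. Handing in.

```bash
python3 -c "
from plant import arm
print(arm.job_done())"
```

```text
the job is handed in; nothing more can be done
None
```

I handed the job in with the tray pushed home to its stop, all four jars in their own bays with caps pressed home, and the hook standing released on its mat. The judge returned no verdict. The thinnest margin was step 3: pressing the caps drove the tray in to about 108 mm out, against the 100 mm needed.

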